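# Unload the capper's catch tray into the two-lane carrier tote

## Task

The capping machine has finished a run: collect every jar from its catch tray into the two-lane carrier tote. Press each blue snap cap fully home (a proud cap catches under the lane's lips), set the jar upright on the carrier's apron and push it in under the lips, single file between the guide rails, no more than three to a lane, until all stand inside the lanes. Then swing the carrier's gate fully shut across both mouths, and leave the other things on the bench undisturbed.

Things in the scene. Friction and masses are not known exactly. Their poses are not given: they have to be found in the camera images.
- jar_1_mid (a point): Snap-cap specimen jar, white with a paper label and blue stripe and a blue ribbed cap; may be absent. Body 38 mm across, 49 mm tall; cap 39 mm across, 15 mm tall; 64 mm tall in all once the cap is home, 68 to 70 mm as it comes from the capper; 45 to 90 g. The point is on the jar's axis 32 mm above its underside; z points up the axis when it stands.
- jar_1_cap (a joint): Height in m by which this jar's cap stands proud: 0 is fully home, 0.004 to 0.006 as it comes from the capper. A tight snap fit: pushing straight down takes 6 N and the cap stays where it is left.
- jar_2_mid (a point): Snap-cap specimen jar, white with a paper label and blue stripe and a blue ribbed cap; may be absent. Body 38 mm across, 49 mm tall; cap 39 mm across, 15 mm tall; 64 mm tall in all once the cap is home, 68 to 70 mm as it comes from the capper; 45 to 90 g. The point is on the jar's axis 32 mm above its underside; z points up the axis when it stands.
- jar_2_cap (a joint): Height in m by which this jar's cap stands proud: 0 is fully home, 0.004 to 0.006 as it comes from the capper. A tight snap fit: pushing straight down takes 6 N and the cap stays where it is left.
- jar_3_mid (a point): Snap-cap specimen jar, white with a paper label and blue stripe and a blue ribbed cap; may be absent. Body 38 mm across, 49 mm tall; cap 39 mm across, 15 mm tall; 64 mm tall in all once the cap is home, 68 to 70 mm as it comes from the capper; 45 to 90 g. The point is on the jar's axis 32 mm above its underside; z points up the axis when it stands.
- jar_3_cap (a joint): Height in m by which this jar's cap stands proud: 0 is fully home, 0.004 to 0.006 as it comes from the capper. A tight snap fit: pushing straight down takes 6 N and the cap stays where it is left.
- jar_4_mid (a point): Snap-cap specimen jar, white with a paper label and blue stripe and a blue ribbed cap; may be absent. Body 38 mm across, 49 mm tall; cap 39 mm across, 15 mm tall; 64 mm tall in all once the cap is home, 68 to 70 mm as it comes from the capper; 45 to 90 g. The point is on the jar's axis 32 mm above its underside; z points up the axis when it stands.
- jar_4_cap (a joint): Height in m by which this jar's cap stands proud: 0 is fully home, 0.004 to 0.006 as it comes from the capper. A tight snap fit: pushing straight down takes 6 N and the cap stays where it is left.
- jar_5_mid (a point): Snap-cap specimen jar, white with a paper label and blue stripe and a blue ribbed cap; may be absent. Body 38 mm across, 49 mm tall; cap 39 mm across, 15 mm tall; 64 mm tall in all once the cap is home, 68 to 70 mm as it comes from the capper; 45 to 90 g. The point is on the jar's axis 32 mm above its underside; z points up the axis when it stands.
- jar_5_cap (a joint): Height in m by which this jar's cap stands proud: 0 is fully home, 0.004 to 0.006 as it comes from the capper. A tight snap fit: pushing straight down takes 6 N and the cap stays where it is left.
- capper: White bench-top capping machine, fixed, 200 x 180 mm in plan; low deck 45 mm high, column, head and steel cap hopper up to 270 mm high; these tall parts lie in the half away from the tray. Origin under its centre; its +y axis points along the chute to the catch tray.
- catch_tray: White enamel catch tray at the end of the chute, fixed, 144 x 215 mm (its x, y axes), rim 24 mm high, inside 126 x 202 mm, inner floor 2 mm above the bench. Origin on the bench under its centre. The jars stand in it, axes 50 mm or more apart at the start.
- carrier: Two-lane jar carrier tote, fixed. Origin on the bench mid-way between the two lane mouths; +x runs down the lanes, z up. Plate and rails are slick (friction 0.2). Grey 4 mm base plate, x -75 to +130, y -58 to +58 mm: x < 0 is the open apron to set jars down on; from x = 0 to the end stop at x = 128 mm run two lanes, three jars long, walled by aluminium guide rails. Carrying handles reach y = +/-72 mm at 46 mm height.
- lane_left (a point): Centre of the left (+y) lane's mouth, on the base plate's top; axes as the carrier's, at carrier (0, 24, 4) mm. Lane 43 mm wide. Lips along the rail tops (70.5 to 74.5 mm above the bench) leave a 32 mm slot over it: no jar can be lowered in, a jar with its cap home passes under with 2.5 mm to spare, a proud cap strikes. A finger up to 28 mm wide can follow a jar down the slot.
- lane_right (a point): Centre of the right (-y) lane's mouth, at carrier (0, -24, 4) mm, otherwise the same as the left lane. White lead-ins, 22 mm above the bench, stand on the apron in front of the rails: at the outer sides flaring outward from x = 0 to -32 mm, in the middle straight from x = 0 to -26 mm.
- gate (a joint): Carrier gate: bar 5 mm thick, 31 to 49 mm above the bench, 120 mm long, on an upright stiff hinge left of the mouths. 0 rad: shut, across both mouths, along the carrier's -y. 1.57: points along the carrier's -x, along the apron's left edge; starts at 1.5 to 1.85 (swung outward to the left), limit 2.0. Stays where it is left; turning takes 0.06 N m.
- gate_hinge (a point): The gate's hinge axis, 40 mm above the bench, at x = -7, y = +62 mm in the carrier's frame; axes as the carrier's.
- gate_knob (a point): Red upright knob on the gate's free end, 12 mm across, 31 to 65 mm above the bench, 112 mm from the hinge axis; the point is 52 mm above the bench. Its -y axis points from the hinge out along the bar.
- amber_bottle: Amber dropper bottle, 33 mm across, 79 mm tall, loose bystander behind the tray. Origin under its centre.
- cork: Cork stopper, 27 mm across, 26 mm tall, loose bystander behind the tray. Origin under its centre.
- marker: Felt marker with a dark cap, 157 x 17 x 19 mm, lying loose behind the tray, bystander. Origin under its middle, x along it.
- forceps: Steel forceps, 145 x 17 x 9 mm, lying loose in front of the work, bystander. Origin under its middle, x along it.
There are look-alikes about, which are no part of the job. What is shaped like the part that bears jar_5_mid but green is not meant. What is shaped like the part that bears jar_3_mid but green is not meant.

How it is judged:
By the outcome, as a careful person would: the job done as asked, in the order asked, and still so for the second after the job is handed in, with the robot touching nothing.
Of jar_1, jar_2, jar_3, jar_4, jar_5 only 4 to 5 are there at a start; the rules pass over those that are not, and their reading is None.
At some moment in a run one of jar_1, jar_2, jar_3, jar_4, jar_5 may be knocked a few centimetres aside while the robot is not near it.
It also fails if it takes over 210 s, if anything falls off the work surface, if the arm or the gripper's body presses on something with over 40 N, if the wrist force passes 120 N, or if a joint passes its speed limit or range.

## Robot

A 7-joint arm with a two-finger parallel gripper is mounted at the origin on a cart in front of the work surface, level with it; the furniture and walls round the work are solid. World frame = base frame: x ahead of the robot, y to its left, z up, the work surface at z = 0. Lengths are in mm, angles in rad, forces in N, time in s.
With the tool pointing down it reaches from about 425 to 800 mm from the base axis. Payload 8.3 kg.
Tool frame: the origin (TCP) lies at the very end of the fingers, on their centre line; the grasp point (between the pads) lies 19 mm behind it (robot.pinch_z is the distance from the TCP to the grasp point, in mm); z points along the fingers, x is the direction in which the jaws open and shut, and the axes are right-handed (so a half turn about z gives the same grasp; the last joint's range is limited). The gripper opens to 85 mm and grips with 20 to 120 N. Pads are 22 mm wide; open, the fingers measure 114 mm over their backs; the gripper's body (76 mm by 85 mm) begins 54 mm behind the grasp point. The pads swing forward as they close: fully open they stand 13 mm farther back than shut.
Start: joints at [1.267, 0.383, 0.016, 1.37, -0.006, 1.388, -0.046], TCP at [149.089, -606.939, 231.279] pointing down, gripper open.
Joint ranges: [-2.95, 2.95], [-0.25, 2.06], [-1.52, 1.56], [0.18, 2.33], [-1.44, 4.58], [0.02, 2.06], [-3.01, 3.01]. Speed limits (rad/s): [2.39, 2.39, 3.01, 3.01, 3.14, 3.14, 3.14].

## Interface

Orientations are given as a rotation vector (axis times angle).
In Python, from workcell import robot gives the robot as it stands.
- The arm moves only by the tool apply_moves, never from a script. Its argument "moves" is a list of rows, each an object of numbers: "dx", "dy", "dz": the shift along the tool's x, y, z in m; "wx", "wy", "wz": the turn, a rotation vector about the tool's x, y, z in degrees. A call has 1 to 8 rows; each row is the pose to reach, as a shift and turn from the pose commanded when the call began, along the tool's axes at that moment; what a row does not reach only later rows make up. A row lasts 1/8 s, in which the tool goes at most 62.5 mm and 10.7 degrees, less where a joint would pass 70% of its speed; a pose out of reach is approached as far as the arm can. A call with a gripper value outside its range is refused whole. "fingers" is the closure, from -1 (fully open) to 1 (shut), set as the call begins (left out, the last holds). The fingers move at their own pace and stop on an object; "grip_force" is the grip in N (left out, the last holds). Time passes only in rows, so rows that repeat a pose let the fingers close. It gives the time, the measured TCP pose, the force and the opening at its end, in the units of the state.
- robot.get_obs(): the state, without advancing time (a new reading comes with each control period).
- robot.get_image(name): name is "side" or "top"; returns a dict with "color" (480x640x3 uint8, blue, green, red), "z_map" (480x640 float32, mm along the optical axis (not along the pixel's ray), 0 where there is no reading), "fx", "fy", "cx", "cy" (pixels), "dist_coeffs" ([k1, k2, p1, p2, k3] as OpenCV has them; the pictures are not rectified), "camera_from_world" (4x4, takes a point from world to camera coordinates). Camera axes: x right, y up, looking along -z (the intrinsics and any distortion apply to the point x, -y, -z); pixel columns grow to the right and rows downward; lengths in mm; the calibration is good to about 2 mm. A picture is of the moment at which its call begins.
- robot.job_done(): hands the job in, once; it reports no verdict.
The state is a dict: "time_s": time; "joints": joint angles; "joint_vel": joint speeds; "tau": joint torques, N m; "eef_pos": TCP position; "eef_rot": TCP orientation; "wrist_force": force on the tool from outside, world axes, zero at the start; "wrist_torque": the same for the moment, N m; "finger_gap": finger opening in mm.
Only numpy, scipy, OpenCV 4.12 (cv2) and the standard library are available. Lean on these libraries where they do the work, as an engineer would, in place of code of your own. Each camera call takes 0.05 s, during which the arm holds its last target.

## Working session

There is one attempt and no reset: what is moved stays moved. The work goes in short steps, Python scripts to look and compute and a tool call to move; the robot and the scene stay as the last step left them, time stands still between calls to the robot, and variables do not carry over. Pictures are saved under pics/ and viewed, and the job is handed in when it is done.

Besides the shell and the picture viewer there is one more tool, called as name(argument=value, ...), one argument or row to a line, values as JSON. apply_moves: Moves the arm, as the interface text tells. Its arguments: {"type":"object","properties":{"moves":{"type":"array","items":{"type":"object","properties":{"dx":{"type":"number"},"dy":{"type":"number"},"dz":{"type":"number"},"wx":{"type":"number"},"wy":{"type":"number"},"wz":{"type":"number"}}}},"fingers":{"type":"number"},"grip_force":{"type":"number"}},"required":["moves"]}

```bash
ls; mkdir -p pics
cat > h.py <<'E'
import numpy as np, cv2
from workcell import robot
def shot(name,fn=None):
    im=robot.get_image(name)
    if fn: cv2.imwrite('pics/'+fn,im['color'])
    return im
def K(im): return np.array([[im['fx'],0,im['cx']],[0,im['fy'],im['cy']],[0,0,1.]])
def ray(im,uv):
    p=cv2.undistortPoints(np.array(uv,float).reshape(-1,1,2),K(im),np.array(im['dist_coeffs'],float)).reshape(-1,2)
    T=np.array(im['camera_from_world']);R=T[:3,:3];t=T[:3,3]
    d=np.c_[p[:,0],-p[:,1],-np.ones(len(p))]
    return -R.T@t, d@R
def onplane(im,uv,z):
    o,d=ray(im,uv); s=(z-o[2])/d[:,2]
    return o+d*s[:,None]
def proj(im,P):
    P=np.atleast_2d(np.array(P,float));T=np.array(im['camera_from_world'])
    c=P@T[:3,:3].T+T[:3,3]; c=c*[1,-1,-1]
    return cv2.projectPoints(c.reshape(-1,1,3),np.zeros(3),np.zeros(3),K(im),np.array(im['dist_coeffs'],float))[0].reshape(-1,2)
def cloud(im):
    z=im['z_map'];H,W=z.shape
    v,u=np.mgrid[0:H,0:W]
    o,d=ray(im,np.c_[u.ravel(),v.ravel()])
    return (o+d*z.reshape(-1,1)).reshape(H,W,3)
E
python3 - <<'E'
from h import *
print(robot.get_obs())
for n in('side','top'):
    im=shot(n,n+'0.png'); print(n,im['fx'],im['cx'],im['cy'],im['dist_coeffs'],ray(im,[[320,240]]))
E
```

```text
pics
{'time_s': 0.0, 'joints': array([ 1.26710823,  0.38423767,  0.01639901,  1.37115738, -0.00627494,
        1.38817596, -0.04646828]), 'joint_vel': array([ 1.52332583e-03,  4.44348611e-04,  3.88591732e-04, -1.11916456e-03,
       -1.06759441e-03, -6.70015384e-05,  2.03927786e-03]), 'tau': array([-3.03818151e-04, -6.27598858e+01,  8.44178572e-01, -3.71823585e+01,
        1.65925658e-02,  1.42193653e-02, -3.16793205e-05]), 'eef_pos': array([ 148.93682078, -606.48567602,  230.27790229]), 'eef_rot': array([-2.47134422e+00,  1.93776253e+00,  2.44721390e-03]), 'wrist_force': array([-1.21515278, -0.29183888,  0.66897244]), 'wrist_torque': array([ 0.01514165, -0.00140364,  0.03289933]), 'finger_gap': 85.57599318209141}
side 606.6093937582892 323.9911546787792 244.052275821065 [0.04630013 0.         0.         0.         0.        ] (array([ 166.95314645,  364.80711109, 1166.34725956]), array([[ 0.28766388, -0.53462939, -0.79467529]]))
top 603.2720316712009 325.23929133692894 248.55043503400137 [-0.19639913  0.          0.          0.          0.        ] (array([  17.71625612, -305.0735121 , 1729.28044429]), array([[ 0.31537434, -0.0199219 , -0.94890383]]))
```

View pics/side0.png

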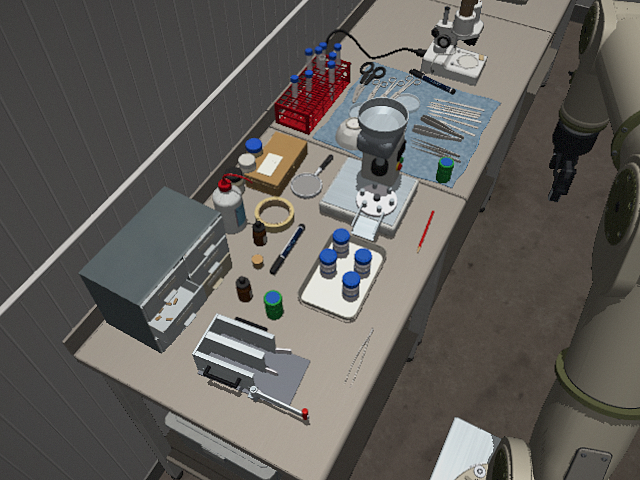

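View pics/top0.png

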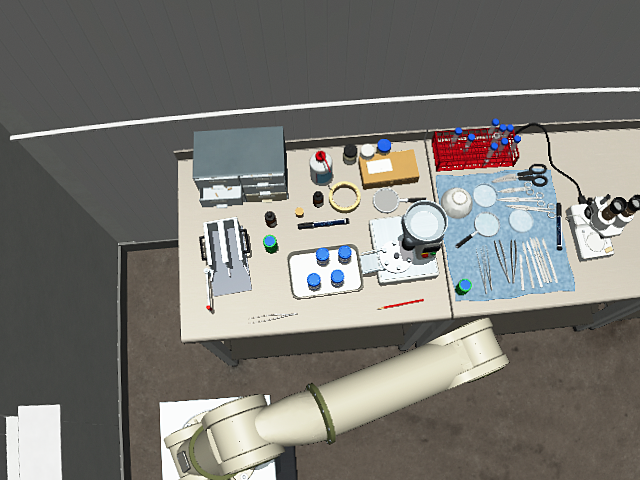

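```bash
cat >> h.py <<'E'
def blobs(im,lo,hi,amin=15):
    hsv=cv2.cvtColor(im['color'],cv2.COLOR_BGR2HSV)
    m=cv2.inRange(hsv,np.array(lo),np.array(hi))
    n,l,s,c=cv2.connectedComponentsWithStats(m)
    return [(c[i],s[i],l==i) for i in range(1,n) if s[i][4]>=amin]
def jars(im,h=70):
    C=cloud(im);out=[]
    for c,s,m in blobs(im,(105,120,60),(125,255,255),20):
        P=C[m];P=P[np.isfinite(P).all(1)]
        zt=np.percentile(P[:,2],90)
        t=P[P[:,2]>zt-4]
        mm=m&(C[...,2]>zt-4)
        v,u=np.nonzero(mm)
        pl=onplane(im,np.c_[u,v],h)
        out.append((c.round(0),s[4],round(zt,1),((t[:,:2].max(0)+t[:,:2].min(0))/2).round(1),((pl[:,:2].max(0)+pl[:,:2].min(0))/2).round(1)))
    return out
E
python3 - <<'E'
from h import *
for n in('side','top'):
    im=shot(n); print(n)
    for j in jars(im):
        if 350<j[3][0]<800 and -500<j[3][1]<200: print(j)
    for lo,hi in(((0,150,90),(6,255,255)),((174,150,90),(180,255,255))):
        for c,s,m in blobs(im,lo,hi,5): print('red',c.round(1),s[4],onplane(im,[c],55).round(1),np.median(cloud(im)[m],0).round(0))
    v=cv2.resize(im['color'][285:430,180:320] if n=='side' else im['color'][200:320,185:375],None,fx=4 if n=='top' else 4,fy=4,interpolation=cv2.INTER_CUBIC)
    cv2.imwrite(f'pics/{n}_c.png',v)
E
```

```text
side
(array([337.,  46.]), np.int32(44), np.float64(131.7), array([ 499.1, -303.5]), array([  860.8, -1041.2]))
(array([294.,  78.]), np.int32(54), np.float64(130.9), array([ 520.1, -216.3]), array([ 903., -849.]))
(array([341., 236.]), np.int32(200), np.float64(73.9), array([ 528.1, -406.3]), array([ 529.2, -407. ]))
(array([328., 256.]), np.int32(218), np.float64(73.2), array([ 527.8, -341.2]), array([ 528.4, -342.2]))
(array([351., 279.]), np.int32(226), np.float64(74.3), array([ 454.1, -309.3]), array([ 455. , -310.7]))
(array([272., 297.]), np.int32(114), np.float64(67.8), array([382. ,  79.6]), array([ 581.7, -191.5]))
red [400.  164.8] 5 [[ 502.5 -690.1   55. ]] [ 483. -630.  119.]
red [245.5 177.8] 6 [[ 825.2 -468.3   55. ]] [ 755. -380.  173.]
red [427.7 224. ] 38 [[ 367.9 -543.    55. ]] [ 377. -580.    7.]
red [421.4 240.4] 19 [[ 362.4 -491.    55. ]] [ 371. -529.    7.]
red [304.6 410.7] 27 [[403.7  -9.8  55. ]] [402.  -6.  66.]
red [325.3  72.4] 11 [[ 843.3 -930.4   55. ]] [ 831. -909.   75.]
red [339.3  70. ] 14 [[ 812.3 -959.1   55. ]] [ 809. -937.   73.]
red [317.2 10
[... 1794 characters left out ...]
2] 70 [[ 364.  -559.5   55. ]] [ 374. -566.    4.]
red [207.8 307.2] 11 [[402.6  -3.7  55. ]] [402.  -5.  62.]
red [474.8 129.4] 5 [[ 898.5 -862.3   55. ]] [ 901. -861.   54.]
red [468.2 153.6] 1756 [[ 815.3 -825.4   55. ]] [ 823. -828.   32.]
red [512.6 132.6] 12 [[ 878.9 -984.6   55. ]] [ 870. -979.   70.]
red [449.  135.8] 20 [[ 881.9 -775.2   55. ]] [ 887. -775.   44.]
red [463.9 134.7] 10 [[ 882.1 -823.5   55. ]] [ 884. -826.   56.]
red [510.3 135.8] 6 [[ 867.8 -974.6   55. ]] [ 875. -981.   44.]
red [321. 156.] 62 [[ 845.4 -367.5   55. ]] [ 797. -364.  149.]
red [328.8 168.8] 6 [[ 799.7 -387.3   55. ]] [ 750. -383.  162.]
red [424.7 254.5] 6 [[ 502.  -640.3   55. ]] [ 484. -628.  118.]
```

```bash
ls pics; python3 -c "
import cv2
for n in('side','top'): print(cv2.imread(f'pics/{n}_c.png').shape)"
```

```text
side0.png
side_c.png
top0.png
top_c.png
(580, 560, 3)
(480, 760, 3)
```

View pics/side_c.png

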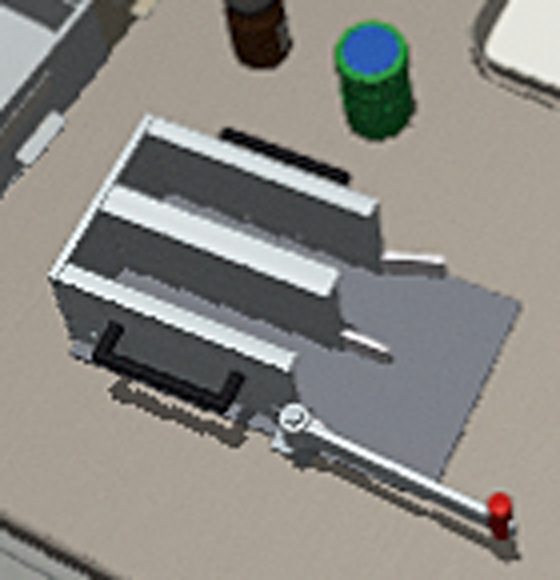

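View pics/top_c.png

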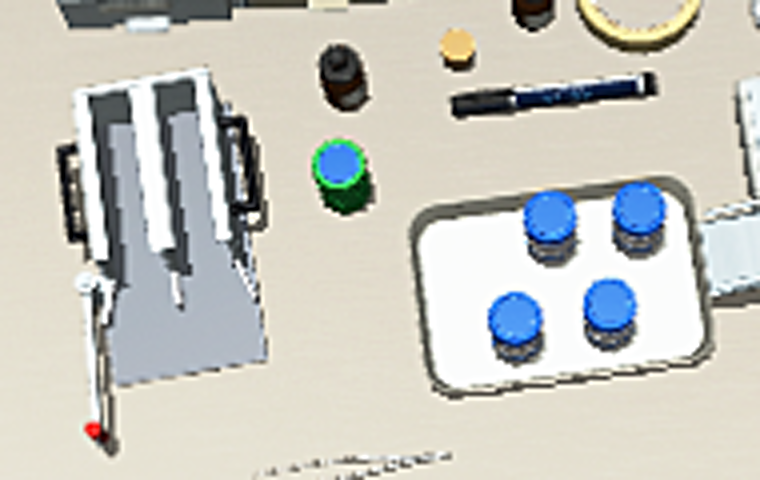

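```bash
cat >> h.py <<'E'
def findjars(box=(380,-470,620,-220),zmin=45,h=70,names=('side','top')):
    for n in names:
        im=shot(n);C=cloud(im)
        hsv=cv2.cvtColor(im['color'],cv2.COLOR_BGR2HSV)
        m=cv2.inRange(hsv,np.array((103,100,50)),np.array((128,255,255)))>0
        m&=(C[...,0]>box[0])&(C[...,0]<box[2])&(C[...,1]>box[1])&(C[...,1]<box[3])&(C[...,2]>zmin)
        k,l,s,c=cv2.connectedComponentsWithStats(m.astype(np.uint8),connectivity=4)
        for i in range(1,k):
            if s[i][4]<30: continue
            P=C[l==i]; zt=np.percentile(P[:,2],85)
            mm=(l==i)&(C[...,2]>zt-5)
            v,u=np.nonzero(mm); q=onplane(im,np.c_[u,v],h)[:,:2]
            (cx,cy),r=cv2.minEnclosingCircle(q.astype(np.float32))
            print(n,'top z',round(np.median(C[mm][:,2]),1),'circ',round(cx,1),round(cy,1),'r',round(r,1),'mean',q.mean(0).round(1))
E
python3 - <<'E'
from h import *
findjars()
for n in('side','top'):
    im=shot(n);C=cloud(im)
    m=(C[...,0]>400)&(C[...,0]<700)&(C[...,1]>-130)&(C[...,1]<70)
    a=m&(C[...,2]>68)&(C[...,2]<80)
    k,l,s,c=cv2.connectedComponentsWithStats(a.astype(np.uint8))
    i=1+np.argmax(s[1:,4]); v,u=np.nonzero(l==i)
    q=onplane(im,np.c_[u,v],74.5)[:,:2]
    r=cv2.minAreaRect(q.astype(np.float32));print(n,s[i],np.median(C[l==i][:,2]),r,cv2.boxPoints(r).round(1).tolist())
    # base plate grey at z~4
    hsv=cv2.cvtColor(im['color'],cv2.COLOR_BGR2HSV)
    b=m&(C[...,2]>0)&(C[...,2]<9)&(hsv[...,0]>100)&(hsv[...,0]<135)&(hsv[...,1]>15)&(hsv[...,2]>90)
    k,l,s,c=cv2.connectedComponentsWithStats(b.astype(np.uint8))
    i=1+np.argmax(s[1:,4]); v,u=np.nonzero(l==i)
    q=onplane(im,np.c_[u,v],4)[:,:2]
    h=cv2.convexHull(q.astype(np.float32)); 
    ap=cv2.approxPolyDP(h,6,True).reshape(-1,2); print('plate',s[i],ap.round(1).tolist())
E
```

```text
side top z 71.8 circ 528.8 -405.1 r 20.9 mean [ 529.3 -407.2]
side top z 71.0 circ 529.0 -340.2 r 20.8 mean [ 528.  -341.2]
side top z 71.5 circ 457.6 -378.7 r 21.0 mean [ 458.8 -379.1]
side top z 71.4 circ 454.9 -310.0 r 21.1 mean [ 454.6 -310.6]
top top z 71.3 circ 528.0 -407.1 r 19.7 mean [ 526.6 -407.9]
top top z 71.7 circ 527.9 -342.9 r 19.1 mean [ 527.2 -343.5]
top top z 71.8 circ 458.3 -378.9 r 18.8 mean [ 457.7 -379.7]
top top z 71.9 circ 454.2 -311.0 r 18.6 mean [ 454.8 -311.6]
side [ 192  314   82   65 1301] 74.53753083901779 ((591.8690185546875, -55.381996154785156), (134.2930908203125, 103.631103515625), 5.299018383026123) [[520.2000122070312, -10.0], [529.7999877929688, -113.19999694824219], [663.5, -100.80000305175781], [653.9000244140625, 2.4000000953674316]]
plate [ 209  348  101   58 1892] [[652.2999877929688, -41.5], [505.0, -21.200000762939453], [447.79998779296875, -22.899999618530273], [457.29998779296875, -123.30000305175781], [497.79998779296875, -122.69999694824219], [562.9000244140625, -104.19999694824219]]
top [204 217  39  49 526] 72.99152303085373 ((592.7921752929688, -57.164920806884766), (134.04571533203125, 99.87461853027344), 5.358815670013428) [[521.4000244140625, -13.699999809265137], [530.7000122070312, -113.0999984741211], [664.2000122070312, -100.5999984741211], [654.9000244140625, -1.2000000476837158]]
plate [212 228  40  68 960] [[653.9000244140625, -80.5999984741211], [650.2999877929688, -15.699999809265137], [449.6000061035156, -14.399999618530273], [461.20001220703125, -125.30000305175781]]
```

```bash
cat >> h.py <<'E'
from scipy.spatial.transform import Rotation as Rn
YAW=np.deg2rad(5.33); O=np.array([527.6,-62.3]); cx=np.array([np.cos(YAW),np.sin(YAW)]); cy=np.array([-cx[1],cx[0]])
def car(x,y): return O+x*cx+y*cy
def to(x,y,z,yawdeg=5.33,ob=None):
    ob=ob or robot.get_obs(); R=Rn.from_rotvec(ob['eef_rot'])
    d=R.inv().apply(np.array([x,y,z])-ob['eef_pos'])
    a=np.deg2rad(yawdeg); T=np.array([[np.cos(a),np.sin(a),0],[np.sin(a),-np.cos(a),0],[0,0,-1]])
    w=np.rad2deg((R.inv()*Rn.from_matrix(T)).as_rotvec())
    print('d',(d/1000).round(4),'w',w.round(2))
def st():
    ob=robot.get_obs();R=Rn.from_rotvec(ob['eef_rot']).as_matrix();p=ob['eef_pos']
    print('t',round(ob['time_s'],2),'p',p.round(1),'yaw',np.rad2deg(np.arctan2(R[1,0],R[0,0])).round(2),'tilt',R[:2,2].round(3),'F',ob['wrist_force'].round(1),'gap',round(ob['finger_gap'],1),'q7',ob['joints'][6].round(2),'car',[(round(float((p[:2]-O)@cx),1),round(float((p[:2]-O)@cy),1))])
E
python3 - <<'E'
from h import *
st(); to(300,-400,200); to(454.5,-310.5,120)
to(300,-400,200,185.33)
E
```

```text
t 0.4 p [ 149.1 -606.9  231.1] yaw -76.2 tilt [-0.  0.] F [0.4 0.5 0.2] gap 85.8 q7 -0.05 car [(-427.5, -507.0)]
d [-0.1649 -0.1959  0.0312] w [-2.000e-02  2.000e-02 -8.153e+01]
d [-0.2149 -0.3673  0.1112] w [-2.000e-02  2.000e-02 -8.153e+01]
d [-0.1649 -0.1959  0.0312] w [2.000e-02 2.000e-02 9.847e+01]
```

apply_moves(
  moves=[
    {"dx": -0.02,"dy": -0.025,"dz": 0,"wz": -10},
    {"dx": -0.041,"dy": -0.05,"dz": 0,"wz": -20},
    {"dx": -0.062,"dy": -0.073,"dz": 0,"wz": -30},
    {"dx": -0.082,"dy": -0.098,"dz": 0,"wz": -40},
    {"dx": -0.103,"dy": -0.122,"dz": 0,"wz": -51},
    {"dx": -0.124,"dy": -0.147,"dz": 0,"wz": -61},
    {"dx": -0.144,"dy": -0.17,"dz": 0,"wz": -71},
    {"dx": -0.165,"dy": -0.196,"dz": 0.02,"wz": -81.5},
  ],
  fingers=1,
  grip_force=40,
)

```text
invalid input at $.moves[0]: expected keys dx, dy, dz, wx, wy, wz
```

Run:
```python
from h import *
st(); to(454.5,-310.8,90)
```

```text
t 0.4 p [ 149.1 -606.9  231.1] yaw -76.2 tilt [-0.  0.] F [0.4 0.5 0.2] gap 85.8 q7 -0.05 car [(-427.5, -507.0)]
d [-0.2146 -0.3672  0.1412] w [-2.000e-02  2.000e-02 -8.153e+01]
```

All six keys are needed in each row.

apply_moves(
  moves=[
    {"dx": -0.02,"dy": -0.025,"dz": 0,"wx": 0,"wy": 0,"wz": -10},
    {"dx": -0.041,"dy": -0.05,"dz": 0,"wx": 0,"wy": 0,"wz": -20},
    {"dx": -0.062,"dy": -0.073,"dz": 0,"wx": 0,"wy": 0,"wz": -30},
    {"dx": -0.082,"dy": -0.098,"dz": 0,"wx": 0,"wy": 0,"wz": -40},
    {"dx": -0.103,"dy": -0.122,"dz": 0,"wx": 0,"wy": 0,"wz": -51},
    {"dx": -0.124,"dy": -0.147,"dz": 0,"wx": 0,"wy": 0,"wz": -61},
    {"dx": -0.144,"dy": -0.17,"dz": 0,"wx": 0,"wy": 0,"wz": -71},
    {"dx": -0.165,"dy": -0.196,"dz": 0.02,"wx": 0,"wy": 0,"wz": -81.5},
  ],
  fingers=1,
  grip_force=40,
)

```text
time_s: 1.4
eef_pos: [301.1, -400.1, 212.6]
eef_rot: [3.135, 0.154, 0.003]
wrist_force: [-0.7, -0.1, -0.9]
finger_gap: -0.1
```

Run:
```python
from h import *
st(); to(454.5,-310.8,90)
```

```text
t 1.4 p [ 301.1 -400.1  212.6] yaw 5.61 tilt [ 0.002 -0.003] F [-0.7 -0.1 -0.9] gap -0.1 q7 0.92 car [(-256.9, -315.3)]
d [ 0.1612 -0.0743  0.1227] w [ 0.19 -0.1   0.28]
```

apply_moves(
  moves=[
    {"dx": 0.053,"dy": -0.024,"dz": 0.03,"wx": 0,"wy": 0,"wz": 0},
    {"dx": 0.107,"dy": -0.049,"dz": 0.06,"wx": 0,"wy": 0,"wz": 0},
    {"dx": 0.161,"dy": -0.0745,"dz": 0.095,"wx": 0,"wy": 0,"wz": 0},
    {"dx": 0.161,"dy": -0.0745,"dz": 0.12,"wx": 0,"wy": 0,"wz": 0},
    {"dx": 0.161,"dy": -0.0745,"dz": 0.122,"wx": 0,"wy": 0,"wz": 0},
    {"dx": 0.161,"dy": -0.0745,"dz": 0.122,"wx": 0,"wy": 0,"wz": 0},
  ],
)

```text
time_s: 2.15
eef_pos: [453.0, -312.2, 90.2]
eef_rot: [3.138, 0.143, 0.0]
wrist_force: [0.3, -0.6, 1.0]
finger_gap: -0.3
```

Run:
```python
from h import *
st(); to(454.5,-310.8,73)
shot('side','s1.png')
im=shot('top'); cv2.imwrite('pics/t1.png',cv2.resize(im['color'][200:340,240:400],None,fx=4,fy=4))
```

```text
t 2.15 p [ 453.  -312.2   90.2] yaw 5.21 tilt [ 0.    -0.001] F [ 0.3 -0.6  1. ] gap -0.3 q7 0.51 car [(-97.5, -241.8)]
d [ 0.0017 -0.0012  0.0172] w [ 0.05 -0.   -0.12]
```

View pics/s1.png

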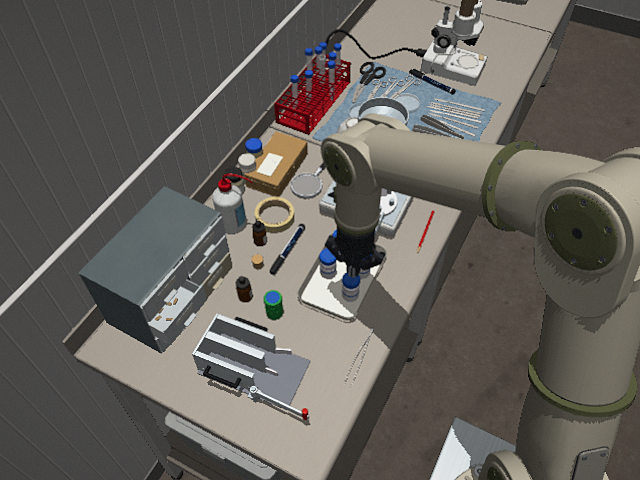

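apply_moves(
  moves=[
    {"dx": 0.0015,"dy": -0.001,"dz": 0.014,"wx": 0,"wy": 0,"wz": 0},
    {"dx": 0.0015,"dy": -0.001,"dz": 0.019,"wx": 0,"wy": 0,"wz": 0},
    {"dx": 0.0015,"dy": -0.001,"dz": 0.022,"wx": 0,"wy": 0,"wz": 0},
    {"dx": 0.0015,"dy": -0.001,"dz": 0.024,"wx": 0,"wy": 0,"wz": 0},
    {"dx": 0.0015,"dy": -0.001,"dz": 0.025,"wx": 0,"wy": 0,"wz": 0},
    {"dx": 0.0015,"dy": -0.001,"dz": 0.025,"wx": 0,"wy": 0,"wz": 0},
  ],
)

```text
time_s: 3.0
eef_pos: [455.5, -310.3, 66.2]
eef_rot: [3.137, 0.145, 0.002]
wrist_force: [-4.4, 1.1, 17.3]
finger_gap: -0.2
```

Run:
```python
from h import *
st(); to(454.5,-310.8,90); to(458.2,-378.9,90)
```

```text
t 3.0 p [ 455.5 -310.3   66.2] yaw 5.29 tilt [ 0.001 -0.002] F [-4.4  1.1 17.3] gap -0.2 q7 0.49 car [(-94.8, -240.2)]
d [-0.001   0.0005 -0.0238] w [ 0.1  -0.07 -0.04]
d [-0.0036  0.0686 -0.0237] w [ 0.1  -0.07 -0.04]
```

apply_moves(
  moves=[
    {"dx": 0,"dy": 0,"dz": -0.025,"wx": 0,"wy": 0,"wz": 0},
    {"dx": -0.002,"dy": 0.034,"dz": -0.025,"wx": 0,"wy": 0,"wz": 0},
    {"dx": -0.003,"dy": 0.0685,"dz": -0.025,"wx": 0,"wy": 0,"wz": 0},
    {"dx": -0.003,"dy": 0.0685,"dz": -0.015,"wx": 0,"wy": 0,"wz": 0},
    {"dx": -0.003,"dy": 0.0685,"dz": -0.015,"wx": 0,"wy": 0,"wz": 0},
  ],
)

```text
time_s: 3.62
eef_pos: [457.6, -377.0, 77.9]
eef_rot: [-3.136, -0.146, 0.003]
wrist_force: [0.2, 0.2, 0.1]
finger_gap: -0.2
```

Run:
```python
from h import *
st(); to(458.2,-378.9,66); findjars(names=['side'])
```

```text
t 3.62 p [ 457.6 -377.    77.9] yaw 5.31 tilt [-0.002  0.002] F [0.2 0.2 0.1] gap -0.2 q7 0.59 car [(-98.9, -306.9)]
d [0.0004 0.002  0.0119] w [-0.14  0.09 -0.02]
side top z 72.2 circ 529.3 -406.4 r 19.6 mean [ 531.1 -404.3]
side top z 70.5 circ 528.5 -341.2 r 20.4 mean [ 528.5 -341.4]
side top z 72.2 circ 458.6 -378.0 r 19.9 mean [ 456.5 -373.7]
side top z 66.6 circ 453.0 -307.7 r 20.5 mean [ 453.4 -308.3]
```

apply_moves(
  moves=[
    {"dx": 0,"dy": 0.0015,"dz": 0.005,"wx": 0,"wy": 0,"wz": 0},
    {"dx": 0,"dy": 0.0015,"dz": 0.009,"wx": 0,"wy": 0,"wz": 0},
    {"dx": 0,"dy": 0.0015,"dz": 0.012,"wx": 0,"wy": 0,"wz": 0},
    {"dx": 0,"dy": 0.0015,"dz": 0.014,"wx": 0,"wy": 0,"wz": 0},
    {"dx": 0,"dy": 0.0015,"dz": 0.0145,"wx": 0,"wy": 0,"wz": 0},
    {"dx": 0,"dy": 0.0015,"dz": 0.0145,"wx": 0,"wy": 0,"wz": 0},
  ],
)

```text
time_s: 4.42
eef_pos: [459.1, -379.6, 66.2]
eef_rot: [3.137, 0.146, 0.002]
wrist_force: [-2.7, 2.6, 9.6]
finger_gap: -0.2
```

Run:
```python
from h import *
st(); to(528.2,-406.4,77)
```

```text
t 4.42 p [ 459.1 -379.6   66.2] yaw 5.33 tilt [ 0.001 -0.001] F [-2.7  2.6  9.6] gap -0.2 q7 0.59 car [(-97.7, -309.6)]
d [ 0.0663  0.0331 -0.0107] w [ 0.06 -0.07 -0.  ]
```

apply_moves(
  moves=[
    {"dx": 0,"dy": 0,"dz": 0.0015,"wx": 0,"wy": 0,"wz": 0},
    {"dx": 0,"dy": 0,"dz": 0.0015,"wx": 0,"wy": 0,"wz": 0},
    {"dx": 0,"dy": 0,"dz": -0.02,"wx": 0,"wy": 0,"wz": 0},
    {"dx": 0.033,"dy": 0.017,"dz": -0.022,"wx": 0,"wy": 0,"wz": 0},
    {"dx": 0.0665,"dy": 0.033,"dz": -0.018,"wx": 0,"wy": 0,"wz": 0},
    {"dx": 0.0665,"dy": 0.033,"dz": -0.013,"wx": 0,"wy": 0,"wz": 0},
    {"dx": 0.0665,"dy": 0.033,"dz": -0.013,"wx": 0,"wy": 0,"wz": 0},
  ],
)

```text
time_s: 5.3
eef_pos: [526.7, -405.8, 76.7]
eef_rot: [-3.137, -0.146, 0.003]
wrist_force: [-0.3, 0.1, 0.2]
finger_gap: -0.1
```

Run:
```python
from h import *
st(); to(528.2,-406.4,66)
```

```text
t 5.3 p [ 526.7 -405.8   76.7] yaw 5.32 tilt [-0.002  0.001] F [-0.3  0.1  0.2] gap -0.1 q7 0.56 car [(-32.8, -342.0)]
d [0.0014 0.0007 0.0107] w [-0.08  0.1  -0.01]
```

apply_moves(
  moves=[
    {"dx": 0.001,"dy": 0.0005,"dz": 0.005,"wx": 0,"wy": 0,"wz": 0},
    {"dx": 0.001,"dy": 0.0005,"dz": 0.009,"wx": 0,"wy": 0,"wz": 0},
    {"dx": 0.001,"dy": 0.0005,"dz": 0.012,"wx": 0,"wy": 0,"wz": 0},
    {"dx": 0.001,"dy": 0.0005,"dz": 0.014,"wx": 0,"wy": 0,"wz": 0},
    {"dx": 0.001,"dy": 0.0005,"dz": 0.0145,"wx": 0,"wy": 0,"wz": 0},
    {"dx": 0.001,"dy": 0.0005,"dz": 0.0145,"wx": 0,"wy": 0,"wz": 0},
  ],
)

```text
time_s: 6.05
eef_pos: [529.2, -407.6, 66.3]
eef_rot: [3.136, 0.144, 0.004]
wrist_force: [-4.8, 2.9, 16.3]
finger_gap: -0.3
```

Run:
```python
from h import *
st(); to(528.1,-342,77)
```

```text
t 6.05 p [ 529.2 -407.6   66.3] yaw 5.27 tilt [ 0.002 -0.002] F [-4.8  2.9 16.3] gap -0.3 q7 0.55 car [(-30.5, -344.0)]
d [ 0.0049 -0.0654 -0.0108] w [ 0.15 -0.13 -0.06]
```

apply_moves(
  moves=[
    {"dx": 0,"dy": 0,"dz": -0.024,"wx": 0,"wy": 0,"wz": 0},
    {"dx": 0.003,"dy": -0.033,"dz": -0.024,"wx": 0,"wy": 0,"wz": 0},
    {"dx": 0.006,"dy": -0.0655,"dz": -0.018,"wx": 0,"wy": 0,"wz": 0},
    {"dx": 0.006,"dy": -0.0655,"dz": -0.014,"wx": 0,"wy": 0,"wz": 0},
    {"dx": 0.006,"dy": -0.0655,"dz": -0.014,"wx": 0,"wy": 0,"wz": 0},
  ],
)

```text
time_s: 6.68
eef_pos: [528.0, -341.8, 77.1]
eef_rot: [3.138, 0.144, -0.001]
wrist_force: [0.0, -0.1, -0.3]
finger_gap: 0.2
```

Run:
```python
from h import *
st(); to(528.1,-342,66)
```

```text
t 6.67 p [ 528.  -341.8   77.1] yaw 5.27 tilt [-0.001 -0.   ] F [ 0.  -0.1 -0.3] gap 0.2 q7 0.47 car [(-25.6, -278.3)]
d [0.0001 0.0002 0.0111] w [ 0.02  0.04 -0.06]
```

apply_moves(
  moves=[
    {"dx": 0,"dy": 0,"dz": 0.005,"wx": 0,"wy": 0,"wz": 0},
    {"dx": 0,"dy": 0,"dz": 0.009,"wx": 0,"wy": 0,"wz": 0},
    {"dx": 0,"dy": 0,"dz": 0.012,"wx": 0,"wy": 0,"wz": 0},
    {"dx": 0,"dy": 0,"dz": 0.014,"wx": 0,"wy": 0,"wz": 0},
    {"dx": 0,"dy": 0,"dz": 0.015,"wx": 0,"wy": 0,"wz": 0},
    {"dx": 0,"dy": 0,"dz": 0.0155,"wx": 0,"wy": 0,"wz": 0},
  ],
)

```text
time_s: 7.42
eef_pos: [530.1, -342.9, 66.2]
eef_rot: [3.134, 0.143, 0.006]
wrist_force: [-8.7, 4.0, 31.0]
finger_gap: -0.2
```

apply_moves(
  moves=[
    {"dx": 0,"dy": 0,"dz": -0.03,"wx": 0,"wy": 0,"wz": 0},
    {"dx": 0,"dy": 0,"dz": -0.06,"wx": 0,"wy": 0,"wz": 0},
    {"dx": -0.04,"dy": -0.02,"dz": -0.06,"wx": 0,"wy": 0,"wz": 0},
    {"dx": -0.08,"dy": -0.04,"dz": -0.05,"wx": 0,"wy": 0,"wz": 0},
    {"dx": -0.08,"dy": -0.04,"dz": -0.05,"wx": 0,"wy": 0,"wz": 0},
  ],
  fingers=-0.3,
)

```text
time_s: 8.05
eef_pos: [441.0, -307.8, 110.0]
eef_rot: [-3.136, -0.142, 0.008]
wrist_force: [0.9, -0.1, -0.1]
finger_gap: 55.9
```

Run:
```python
from h import *
st(); findjars(h=66); 
im=shot('top');cv2.imwrite('pics/t2.png',cv2.resize(im['color'][200:340,240:400],None,fx=4,fy=4))
im=shot('side');cv2.imwrite('pics/s2.png',cv2.resize(im['color'][200:340,270:430],None,fx=4,fy=4))
C=cloud(im)
m=(C[...,2]>15)&(C[...,2]<32)&(C[...,0]>380)&(C[...,0]<640)&(C[...,1]>-470)&(C[...,1]<-225)&(im['color'].min(2)>120)
r=cv2.minAreaRect(C[m][:,:2].astype(np.float32));print(r)
```

```text
t 8.05 p [ 441.  -307.8  110. ] yaw 5.2 tilt [-0.005  0.002] F [ 0.9 -0.1 -0.1] gap 55.9 q7 0.53 car [(-109.0, -236.4)]
side top z 66.9 circ 527.6 -341.8 r 20.8 mean [ 528.6 -340.7]
side top z 67.3 circ 462.1 -371.4 r 16.3 mean [ 462.2 -369.2]
side top z 66.8 circ 454.5 -309.6 r 20.5 mean [ 454.3 -310.3]
top top z 65.9 circ 527.6 -407.7 r 19.5 mean [ 527.4 -408.2]
top top z 67.1 circ 458.1 -379.6 r 19.1 mean [ 457.6 -379.5]
((530.0106201171875, -321.3915100097656), (217.72552490234375, 156.5912628173828), 0.5644049644470215)
```

View pics/t2.png

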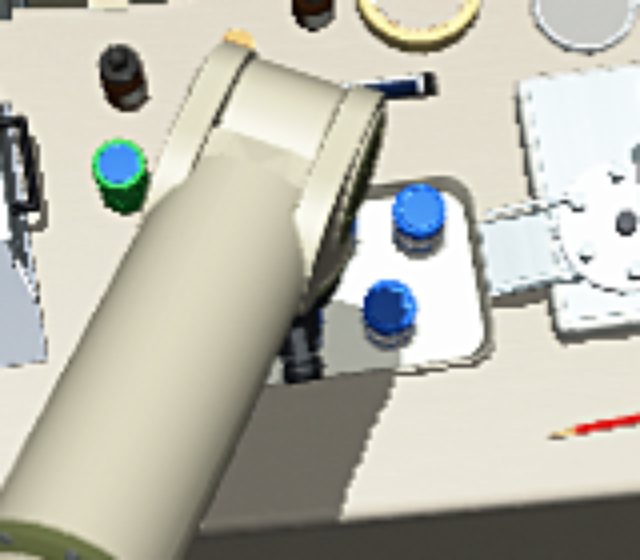

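View pics/s2.png

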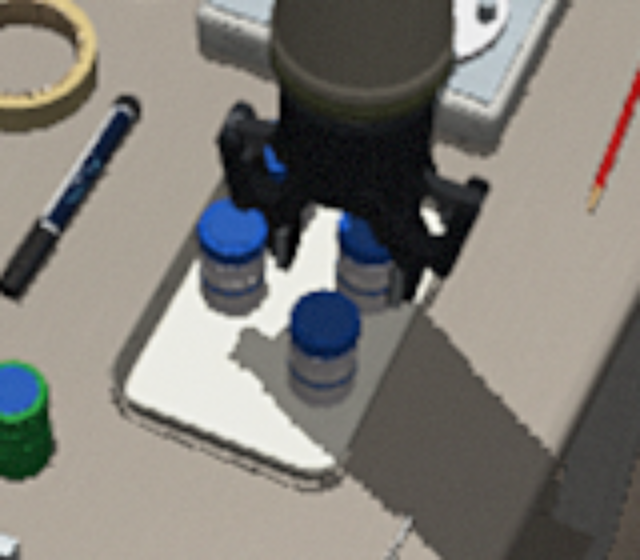

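Run:
```python
from h import *
st(); to(454.6,-310.6,75);to(454.6,-310.6,22)
```

```text
t 8.25 p [ 446.5 -309.3  112.3] yaw 5.29 tilt [ 0.002 -0.   ] F [-0.6 -0.3 -0.3] gap 55.3 q7 0.52 car [(-103.7, -238.4)]
d [0.0079 0.002  0.0374] w [ 0.04 -0.09 -0.04]
d [0.0078 0.002  0.0904] w [ 0.04 -0.09 -0.04]
```

apply_moves(
  moves=[
    {"dx": 0.008,"dy": 0.002,"dz": 0.01,"wx": 0,"wy": 0,"wz": 0},
    {"dx": 0.008,"dy": 0.002,"dz": 0.025,"wx": 0,"wy": 0,"wz": 0},
    {"dx": 0.008,"dy": 0.002,"dz": 0.03,"wx": 0,"wy": 0,"wz": 0},
    {"dx": 0.008,"dy": 0.002,"dz": 0.03,"wx": 0,"wy": 0,"wz": 0},
  ],
)

```text
time_s: 8.75
eef_pos: [453.0, -309.5, 80.9]
eef_rot: [-3.137, -0.145, 0.002]
wrist_force: [0.8, -0.5, -0.4]
finger_gap: 55.8
```

Run:
```python
from h import *
st(); to(454.6,-310.6,22)
```

```text
t 8.75 p [ 453.  -309.5   80.9] yaw 5.31 tilt [-0.001  0.001] F [ 0.8 -0.5 -0.4] gap 55.8 q7 0.5 car [(-97.2, -239.2)]
d [0.0016 0.0013 0.0589] w [-0.08  0.07 -0.02]
```

apply_moves(
  moves=[
    {"dx": 0.001,"dy": 0.001,"dz": 0.02,"wx": 0,"wy": 0,"wz": 0},
    {"dx": 0.001,"dy": 0.001,"dz": 0.04,"wx": 0,"wy": 0,"wz": 0},
    {"dx": 0.001,"dy": 0.001,"dz": 0.052,"wx": 0,"wy": 0,"wz": 0},
    {"dx": 0.001,"dy": 0.001,"dz": 0.058,"wx": 0,"wy": 0,"wz": 0},
    {"dx": 0.001,"dy": 0.001,"dz": 0.058,"wx": 0,"wy": 0,"wz": 0},
    {"dx": 0.001,"dy": 0.001,"dz": 0.058,"wx": 0,"wy": 0,"wz": 0},
  ],
)

```text
time_s: 9.5
eef_pos: [455.0, -311.1, 24.5]
eef_rot: [3.138, 0.145, 0.002]
wrist_force: [0.7, -0.5, -0.3]
finger_gap: 56.1
```

apply_moves(
  moves=[
    {"dx": 0,"dy": 0,"dz": 0,"wx": 0,"wy": 0,"wz": 0},
    {"dx": 0,"dy": 0,"dz": 0,"wx": 0,"wy": 0,"wz": 0},
    {"dx": 0,"dy": 0,"dz": 0,"wx": 0,"wy": 0,"wz": 0},
    {"dx": 0,"dy": 0,"dz": 0,"wx": 0,"wy": 0,"wz": 0},
  ],
  fingers=1,
  grip_force=30,
)

```text
time_s: 10.0
eef_pos: [455.0, -311.1, 24.5]
eef_rot: [3.137, 0.145, 0.002]
wrist_force: [-0.5, 1.0, 5.8]
finger_gap: 37.2
```

Run:
```python
from h import *
st(); p=car(-32,24); print(p); to(p[0],p[1],25)
im=shot('side');cv2.imwrite('pics/s3.png',cv2.resize(im['color'][200:340,270:430],None,fx=4,fy=4))
```

```text
t 10.0 p [ 455.  -311.1   24.5] yaw 5.3 tilt [ 0.001 -0.001] F [-0.5  1.   5.8] gap 37.2 q7 0.47 car [(-95.4, -241.0)]
[493.50895527 -41.3763132 ]
d [ 0.0633 -0.265  -0.0006] w [ 0.05 -0.06 -0.03]
```

View pics/s3.png

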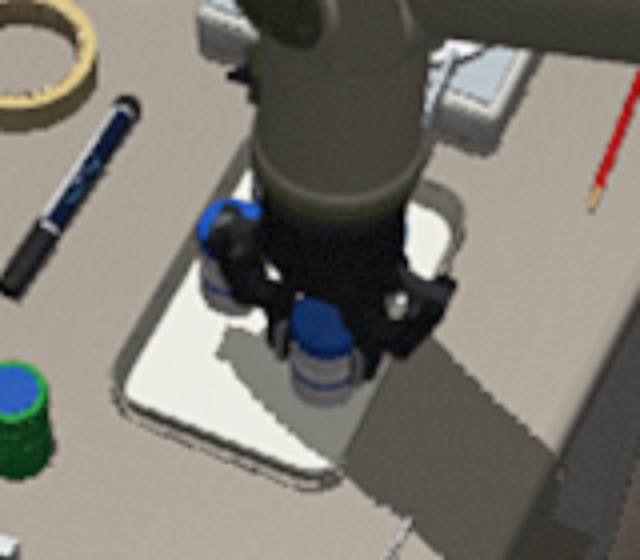

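apply_moves(
  moves=[
    {"dx": 0,"dy": 0,"dz": -0.02,"wx": 0,"wy": 0,"wz": 0},
    {"dx": 0,"dy": 0,"dz": -0.06,"wx": 0,"wy": 0,"wz": 0},
    {"dx": 0.012,"dy": -0.045,"dz": -0.07,"wx": 0,"wy": 0,"wz": 0},
    {"dx": 0.024,"dy": -0.1,"dz": -0.07,"wx": 0,"wy": 0,"wz": 0},
    {"dx": 0.037,"dy": -0.155,"dz": -0.07,"wx": 0,"wy": 0,"wz": 0},
    {"dx": 0.05,"dy": -0.21,"dz": -0.07,"wx": 0,"wy": 0,"wz": 0},
    {"dx": 0.063,"dy": -0.265,"dz": -0.07,"wx": 0,"wy": 0,"wz": 0},
    {"dx": 0.063,"dy": -0.265,"dz": -0.06,"wx": 0,"wy": 0,"wz": 0},
  ],
)

```text
time_s: 11.05
eef_pos: [493.7, -35.4, 84.6]
eef_rot: [-3.136, -0.159, -0.004]
wrist_force: [-0.3, -0.8, 0.5]
finger_gap: 37.4
```

apply_moves(
  moves=[
    {"dx": 0,"dy": 0,"dz": 0.02,"wx": 0,"wy": 0,"wz": 0},
    {"dx": 0,"dy": 0,"dz": 0.03,"wx": 0,"wy": 0,"wz": 0},
    {"dx": 0,"dy": 0,"dz": 0.03,"wx": 0,"wy": 0,"wz": 0},
  ],
)

```text
time_s: 11.42
eef_pos: [492.0, -41.7, 53.0]
eef_rot: [-3.138, -0.144, 0.003]
wrist_force: [0.6, -0.1, -0.0]
finger_gap: 37.2
```

Run:
```python
from h import *
st(); p=car(-32,24); print(p); to(p[0],p[1],26.5)
im=shot('side');cv2.imwrite('pics/s4.png',cv2.resize(im['color'][280:440,180:340],None,fx=3.7,fy=3.7))
im=shot('top');cv2.imwrite('pics/t4.png',cv2.resize(im['color'][200:340,180:340],None,fx=3.7,fy=3.7))
```

```text
t 11.43 p [492.  -41.7  53. ] yaw 5.25 tilt [-0.002  0.   ] F [ 0.6 -0.1 -0. ] gap 37.2 q7 -0.06 car [(-33.5, 23.9)]
[493.50895527 -41.3763132 ]
d [ 0.0016 -0.0001  0.0265] w [-0.03  0.11 -0.08]
```

View pics/s4.png

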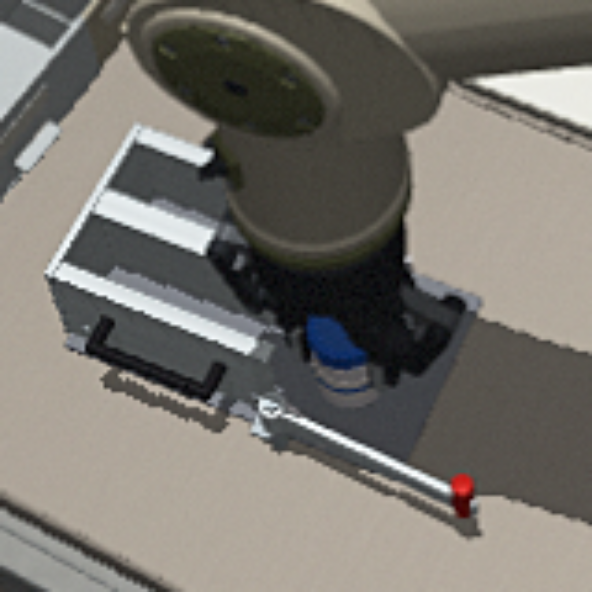

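View pics/t4.png

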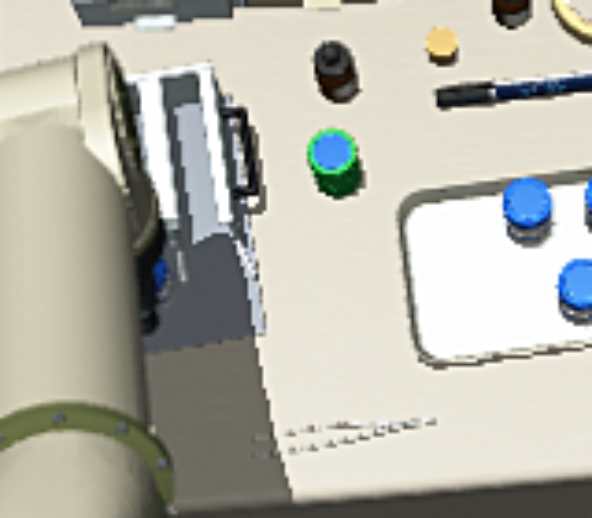

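apply_moves(
  moves=[
    {"dx": -0.0105,"dy": 0,"dz": 0.012,"wx": 0,"wy": 0,"wz": 0},
    {"dx": -0.0105,"dy": 0,"dz": 0.02,"wx": 0,"wy": 0,"wz": 0},
    {"dx": -0.0105,"dy": 0,"dz": 0.024,"wx": 0,"wy": 0,"wz": 0},
    {"dx": -0.0105,"dy": 0,"dz": 0.026,"wx": 0,"wy": 0,"wz": 0},
    {"dx": -0.0105,"dy": 0,"dz": 0.0265,"wx": 0,"wy": 0,"wz": 0},
    {"dx": -0.0105,"dy": 0,"dz": 0.0265,"wx": 0,"wy": 0,"wz": 0},
  ],
)

```text
time_s: 12.28
eef_pos: [482.5, -42.0, 27.5]
eef_rot: [-3.138, -0.145, -0.001]
wrist_force: [-0.5, 0.3, -0.6]
finger_gap: 37.2
```

Run:
```python
from h import *
st()
```

```text
t 12.28 p [482.5 -42.   27.5] yaw 5.3 tilt [0. 0.] F [-0.5  0.3 -0.6] gap 37.2 q7 -0.08 car [(-43.0, 24.4)]
```

apply_moves(
  moves=[
    {"dx": 0,"dy": 0,"dz": 0.001,"wx": 0,"wy": 0,"wz": 0},
    {"dx": 0,"dy": 0,"dz": 0.001,"wx": 0,"wy": 0,"wz": 0},
  ],
)

```text
time_s: 12.52
eef_pos: [482.6, -42.1, 26.5]
eef_rot: [3.138, 0.145, 0.001]
wrist_force: [0.9, -0.6, 1.1]
finger_gap: 37.4
```

apply_moves(
  moves=[
    {"dx": 0,"dy": 0,"dz": 0,"wx": 0,"wy": 0,"wz": 0},
    {"dx": 0,"dy": 0,"dz": 0,"wx": 0,"wy": 0,"wz": 0},
    {"dx": 0,"dy": 0,"dz": 0,"wx": 0,"wy": 0,"wz": 0},
  ],
  fingers=-0.1,
)

```text
time_s: 12.9
eef_pos: [482.3, -42.1, 26.3]
eef_rot: [-3.138, -0.145, 0.0]
wrist_force: [1.0, -0.5, 0.6]
finger_gap: 47.3
```

Run:
```python
from h import *
st()
im=shot('side');cv2.imwrite('pics/s5.png',cv2.resize(im['color'][280:440,180:340],None,fx=3.7,fy=3.7))
```

```text
t 12.9 p [482.3 -42.1  26.3] yaw 5.3 tilt [-0.  0.] F [ 1.  -0.5  0.6] gap 47.3 q7 -0.08 car [(-43.3, 24.3)]
```

View pics/s5.png

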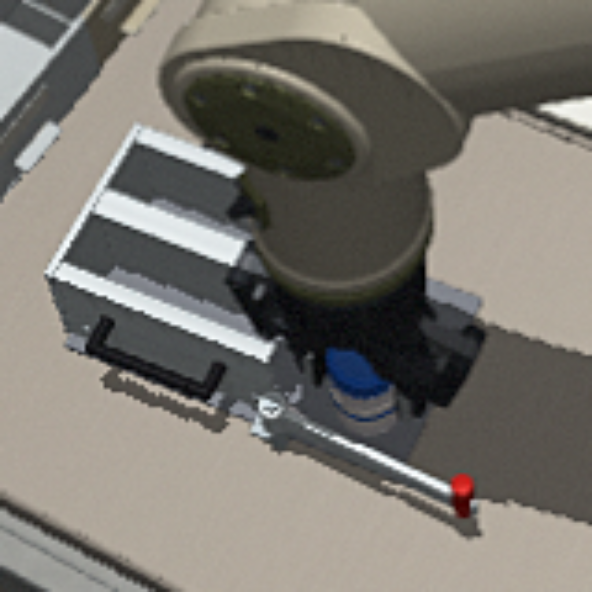

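apply_moves(
  moves=[
    {"dx": 0.004,"dy": 0,"dz": -0.001,"wx": 0,"wy": 0,"wz": 0},
    {"dx": 0.01,"dy": 0,"dz": -0.001,"wx": 0,"wy": 0,"wz": 0},
    {"dx": 0.016,"dy": 0,"dz": -0.001,"wx": 0,"wy": 0,"wz": 0},
    {"dx": 0.022,"dy": 0,"dz": -0.001,"wx": 0,"wy": 0,"wz": 0},
    {"dx": 0.028,"dy": 0,"dz": -0.001,"wx": 0,"wy": 0,"wz": 0},
    {"dx": 0.034,"dy": 0,"dz": -0.001,"wx": 0,"wy": 0,"wz": 0},
    {"dx": 0.04,"dy": 0,"dz": -0.001,"wx": 0,"wy": 0,"wz": 0},
  ],
)

```text
time_s: 13.82
eef_pos: [522.5, -38.5, 27.3]
eef_rot: [3.138, 0.145, -0.0]
wrist_force: [-1.2, -1.1, -0.4]
finger_gap: 47.0
```

Run:
```python
from h import *
st()
im=shot('side');cv2.imwrite('pics/s6.png',cv2.resize(im['color'][280:440,180:340],None,fx=3.7,fy=3.7))
```

```text
t 13.82 p [522.5 -38.5  27.3] yaw 5.29 tilt [-0. -0.] F [-1.2 -1.1 -0.4] gap 47.0 q7 -0.1 car [(-2.8, 24.2)]
```

View pics/s6.png

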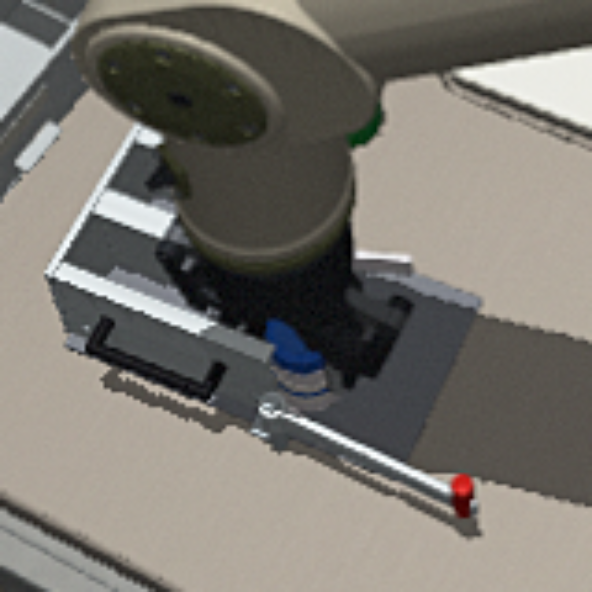

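apply_moves(
  moves=[
    {"dx": 0.006,"dy": 0,"dz": 0,"wx": 0,"wy": 0,"wz": 0},
    {"dx": 0.012,"dy": 0,"dz": 0,"wx": 0,"wy": 0,"wz": 0},
    {"dx": 0.018,"dy": 0,"dz": 0,"wx": 0,"wy": 0,"wz": 0},
    {"dx": 0.024,"dy": 0,"dz": 0,"wx": 0,"wy": 0,"wz": 0},
    {"dx": 0.03,"dy": 0,"dz": 0,"wx": 0,"wy": 0,"wz": 0},
    {"dx": 0.036,"dy": 0,"dz": 0,"wx": 0,"wy": 0,"wz": 0},
    {"dx": 0.042,"dy": 0,"dz": 0,"wx": 0,"wy": 0,"wz": 0},
    {"dx": 0.045,"dy": 0,"dz": 0,"wx": 0,"wy": 0,"wz": 0},
  ],
)

```text
time_s: 14.88
eef_pos: [567.3, -34.4, 27.3]
eef_rot: [3.138, 0.145, 0.0]
wrist_force: [-1.0, -2.6, 0.3]
finger_gap: 46.8
```

apply_moves(
  moves=[
    {"dx": 0,"dy": 0,"dz": 0,"wx": 0,"wy": 0,"wz": 0},
    {"dx": -0.002,"dy": 0,"dz": -0.005,"wx": 0,"wy": 0,"wz": 0},
    {"dx": -0.002,"dy": 0,"dz": -0.03,"wx": 0,"wy": 0,"wz": 0},
    {"dx": -0.002,"dy": 0,"dz": -0.065,"wx": 0,"wy": 0,"wz": 0},
    {"dx": -0.002,"dy": 0,"dz": -0.085,"wx": 0,"wy": 0,"wz": 0},
  ],
)

```text
time_s: 15.5
eef_pos: [565.4, -33.2, 114.6]
eef_rot: [-3.137, -0.148, -0.004]
wrist_force: [0.6, -0.1, -1.0]
finger_gap: 47.0
```

Run:
```python
from h import *
st(); to(458.2,-379.2,80)
im=shot('side');cv2.imwrite('pics/s7.png',cv2.resize(im['color'][280:440,180:340],None,fx=3.7,fy=3.7))
findjars(h=66)
findjars(box=(420,-150,700,60),h=68)
```

```text
t 15.5 p [565.4 -33.2 114.6] yaw 5.39 tilt [0.002 0.001] F [ 0.6 -0.1 -1. ] gap 47.0 q7 -0.07 car [(40.4, 25.5)]
d [-0.1393  0.3344  0.0341] w [-0.03 -0.14  0.06]
top top z 66.1 circ 528.4 -407.5 r 18.9 mean [ 527.5 -407.9]
top top z 67.5 circ 526.5 -342.3 r 19.2 mean [ 526.8 -342.8]
top top z 66.7 circ 458.4 -378.7 r 18.6 mean [ 458.4 -378.8]
side top z 69.3 circ 561.4 -35.7 r 19.6 mean [562.6 -36.2]
top top z 69.4 circ 561.2 -36.4 r 18.7 mean [561.6 -40.7]
```

View pics/s7.png

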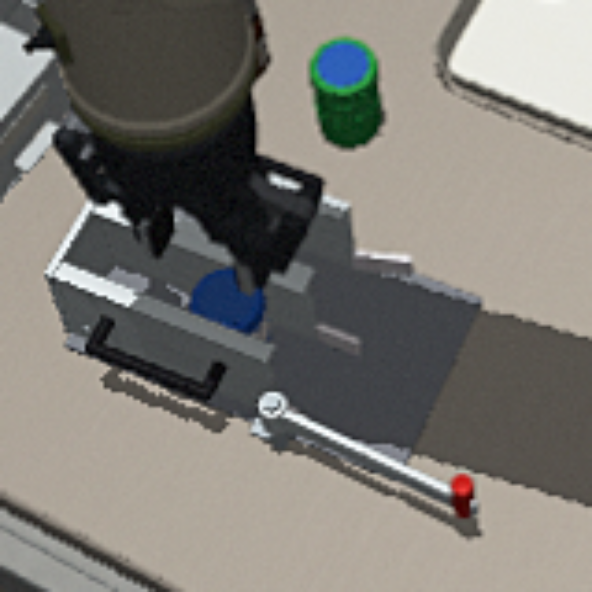

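apply_moves(
  moves=[
    {"dx": -0.02,"dy": 0.047,"dz": 0,"wx": 0,"wy": 0,"wz": 0},
    {"dx": -0.04,"dy": 0.095,"dz": 0,"wx": 0,"wy": 0,"wz": 0},
    {"dx": -0.06,"dy": 0.143,"dz": 0,"wx": 0,"wy": 0,"wz": 0},
    {"dx": -0.08,"dy": 0.191,"dz": 0,"wx": 0,"wy": 0,"wz": 0},
    {"dx": -0.1,"dy": 0.239,"dz": 0,"wx": 0,"wy": 0,"wz": 0},
    {"dx": -0.12,"dy": 0.287,"dz": 0.01,"wx": 0,"wy": 0,"wz": 0},
    {"dx": -0.139,"dy": 0.334,"dz": 0.025,"wx": 0,"wy": 0,"wz": 0},
    {"dx": -0.139,"dy": 0.334,"dz": 0.033,"wx": 0,"wy": 0,"wz": 0},
  ],
  fingers=-0.3,
)

```text
time_s: 16.75
eef_pos: [453.2, -384.4, 76.6]
eef_rot: [-3.138, -0.133, 0.006]
wrist_force: [1.0, -0.3, -0.4]
finger_gap: 55.6
```

apply_moves(
  moves=[
    {"dx": 0,"dy": 0,"dz": 0,"wx": 0,"wy": 0,"wz": 0},
    {"dx": 0,"dy": 0,"dz": 0,"wx": 0,"wy": 0,"wz": 0},
  ],
)

```text
time_s: 17.0
eef_pos: [458.3, -378.0, 79.3]
eef_rot: [-3.137, -0.149, -0.0]
wrist_force: [0.1, 1.5, -0.1]
finger_gap: 55.5
```

Run:
```python
from h import *
st(); to(458.3,-379,24)
findjars(h=66)
```

```text
t 17.0 p [ 458.3 -378.    79.3] yaw 5.45 tilt [0.    0.001] F [ 0.1  1.5 -0.1] gap 55.5 q7 0.59 car [(-98.3, -307.9)]
d [-0.0002  0.001   0.0553] w [-0.06 -0.02  0.12]
side top z 132.0 circ 529.9 -409.0 r 16.5 mean [ 530.5 -407.7]
side top z 66.6 circ 527.6 -340.7 r 21.3 mean [ 528.4 -341.3]
side top z 66.1 circ 458.8 -377.7 r 20.4 mean [ 458.4 -378. ]
```

apply_moves(
  moves=[
    {"dx": 0,"dy": 0.0005,"dz": 0.02,"wx": 0,"wy": 0,"wz": 0},
    {"dx": 0,"dy": 0.0005,"dz": 0.038,"wx": 0,"wy": 0,"wz": 0},
    {"dx": 0,"dy": 0.0005,"dz": 0.05,"wx": 0,"wy": 0,"wz": 0},
    {"dx": 0,"dy": 0.0005,"dz": 0.055,"wx": 0,"wy": 0,"wz": 0},
    {"dx": 0,"dy": 0.0005,"dz": 0.055,"wx": 0,"wy": 0,"wz": 0},
    {"dx": 0,"dy": 0.0005,"dz": 0.055,"wx": 0,"wy": 0,"wz": 0},
  ],
)

```text
time_s: 17.85
eef_pos: [457.8, -380.6, 24.9]
eef_rot: [3.138, 0.145, 0.001]
wrist_force: [0.5, -0.1, 0.1]
finger_gap: 55.5
```

apply_moves(
  moves=[
    {"dx": 0,"dy": 0,"dz": 0,"wx": 0,"wy": 0,"wz": 0},
    {"dx": 0,"dy": 0,"dz": 0,"wx": 0,"wy": 0,"wz": 0},
    {"dx": 0,"dy": 0,"dz": 0,"wx": 0,"wy": 0,"wz": 0},
    {"dx": 0,"dy": 0,"dz": 0,"wx": 0,"wy": 0,"wz": 0},
  ],
  fingers=1,
)

```text
time_s: 18.35
eef_pos: [458.0, -380.7, 25.1]
eef_rot: [3.137, 0.145, 0.002]
wrist_force: [0.3, -0.6, 6.3]
finger_gap: 37.5
```

Run:
```python
from h import *
st(); p=car(-44,24); to(p[0],p[1],50)
p=car(-44,-24); to(p[0],p[1],50)
```

```text
t 18.35 p [ 458.  -380.7   25.1] yaw 5.3 tilt [ 0.001 -0.001] F [ 0.3 -0.6  6.3] gap 37.5 q7 0.57 car [(-98.9, -310.5)]
d [ 0.0547 -0.3345 -0.0252] w [ 0.06 -0.06 -0.03]
d [ 0.0547 -0.2865 -0.0251] w [ 0.06 -0.06 -0.03]
```

apply_moves(
  moves=[
    {"dx": 0,"dy": 0,"dz": -0.03,"wx": 0,"wy": 0,"wz": 0},
    {"dx": 0,"dy": -0.02,"dz": -0.06,"wx": 0,"wy": 0,"wz": 0},
    {"dx": 0.011,"dy": -0.08,"dz": -0.07,"wx": 0,"wy": 0,"wz": 0},
    {"dx": 0.022,"dy": -0.135,"dz": -0.07,"wx": 0,"wy": 0,"wz": 0},
    {"dx": 0.033,"dy": -0.19,"dz": -0.07,"wx": 0,"wy": 0,"wz": 0},
    {"dx": 0.044,"dy": -0.24,"dz": -0.07,"wx": 0,"wy": 0,"wz": 0},
    {"dx": 0.055,"dy": -0.29,"dz": -0.06,"wx": 0,"wy": 0,"wz": 0},
    {"dx": 0.055,"dy": -0.333,"dz": -0.04,"wx": 0,"wy": 0,"wz": 0},
  ],
)

```text
time_s: 19.35
eef_pos: [482.2, -41.5, 64.6]
eef_rot: [3.138, 0.147, 0.003]
wrist_force: [0.2, -0.3, -1.4]
finger_gap: 37.1
```

apply_moves(
  moves=[
    {"dx": 0,"dy": 0,"dz": 0.01,"wx": 0,"wy": 0,"wz": 0},
    {"dx": 0,"dy": 0,"dz": 0.015,"wx": 0,"wy": 0,"wz": 0},
    {"dx": 0,"dy": 0,"dz": 0.015,"wx": 0,"wy": 0,"wz": 0},
    {"dx": 0,"dy": 0,"dz": 0.015,"wx": 0,"wy": 0,"wz": 0},
  ],
)

```text
time_s: 19.85
eef_pos: [481.8, -44.8, 49.7]
eef_rot: [3.138, 0.142, 0.001]
wrist_force: [0.3, 0.7, 0.3]
finger_gap: 37.7
```

Run:
```python
from h import *
st(); p=car(-44,22.8); to(p[0],p[1],27.1)
```

```text
t 19.85 p [481.8 -44.8  49.7] yaw 5.18 tilt [ 0.001 -0.   ] F [0.3 0.7 0.3] gap 37.7 q7 -0.06 car [(-44.0, 21.7)]
d [-0.     -0.0011  0.0226] w [ 0.01 -0.03 -0.15]
```

apply_moves(
  moves=[
    {"dx": 0,"dy": -0.001,"dz": 0.01,"wx": 0,"wy": 0,"wz": 0},
    {"dx": 0,"dy": -0.001,"dz": 0.016,"wx": 0,"wy": 0,"wz": 0},
    {"dx": 0,"dy": -0.001,"dz": 0.02,"wx": 0,"wy": 0,"wz": 0},
    {"dx": 0,"dy": -0.001,"dz": 0.022,"wx": 0,"wy": 0,"wz": 0},
    {"dx": 0,"dy": -0.001,"dz": 0.0225,"wx": 0,"wy": 0,"wz": 0},
    {"dx": 0,"dy": -0.001,"dz": 0.0225,"wx": 0,"wy": 0,"wz": 0},
  ],
)

```text
time_s: 20.6
eef_pos: [481.5, -42.6, 27.0]
eef_rot: [3.138, 0.145, 0.001]
wrist_force: [0.4, 0.3, 1.8]
finger_gap: 37.7
```

apply_moves(
  moves=[
    {"dx": 0,"dy": 0,"dz": 0.0005,"wx": 0,"wy": 0,"wz": 0},
    {"dx": 0,"dy": 0,"dz": 0.0005,"wx": 0,"wy": 0,"wz": 0},
  ],
)

```text
time_s: 20.85
eef_pos: [481.6, -42.6, 27.0]
eef_rot: [3.138, 0.145, 0.001]
wrist_force: [-3.0, 0.8, 8.8]
finger_gap: 37.1
```

Run:
```python
from h import *
st()
```

```text
t 20.85 p [481.6 -42.6  27. ] yaw 5.3 tilt [ 0. -0.] F [-3.   0.8  8.8] gap 37.1 q7 -0.08 car [(-44.0, 23.9)]
```

apply_moves(
  moves=[
    {"dx": 0,"dy": 0,"dz": -0.001,"wx": 0,"wy": 0,"wz": 0},
    {"dx": 0,"dy": 0,"dz": -0.001,"wx": 0,"wy": 0,"wz": 0},
    {"dx": 0,"dy": 0,"dz": -0.001,"wx": 0,"wy": 0,"wz": 0},
  ],
  fingers=-0.1,
)

```text
time_s: 21.22
eef_pos: [481.4, -42.7, 27.3]
eef_rot: [-3.138, -0.145, -0.0]
wrist_force: [0.6, 1.3, 0.2]
finger_gap: 47.1
```

apply_moves(
  moves=[
    {"dx": 0.004,"dy": 0,"dz": -0.001,"wx": 0,"wy": 0,"wz": 0},
    {"dx": 0.01,"dy": 0,"dz": -0.001,"wx": 0,"wy": 0,"wz": 0},
    {"dx": 0.016,"dy": 0,"dz": -0.001,"wx": 0,"wy": 0,"wz": 0},
    {"dx": 0.022,"dy": 0,"dz": -0.001,"wx": 0,"wy": 0,"wz": 0},
    {"dx": 0.028,"dy": 0,"dz": -0.001,"wx": 0,"wy": 0,"wz": 0},
    {"dx": 0.034,"dy": 0,"dz": -0.001,"wx": 0,"wy": 0,"wz": 0},
    {"dx": 0.04,"dy": 0,"dz": -0.001,"wx": 0,"wy": 0,"wz": 0},
  ],
)

```text
time_s: 22.1
eef_pos: [521.6, -38.9, 28.3]
eef_rot: [-3.138, -0.145, 0.0]
wrist_force: [-0.5, -0.4, 0.8]
finger_gap: 47.2
```

Run:
```python
from h import *
st()
im=shot('side');cv2.imwrite('pics/s8.png',cv2.resize(im['color'][280:440,180:340],None,fx=3.7,fy=3.7))
```

```text
t 22.1 p [521.6 -38.9  28.3] yaw 5.3 tilt [-0.  0.] F [-0.5 -0.4  0.8] gap 47.2 q7 -0.11 car [(-3.8, 23.8)]
```

View pics/s8.png

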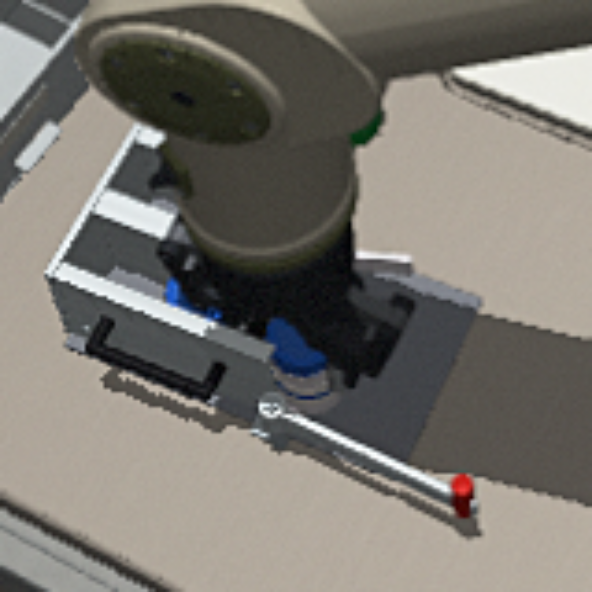

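apply_moves(
  moves=[
    {"dx": 0.006,"dy": 0,"dz": 0,"wx": 0,"wy": 0,"wz": 0},
    {"dx": 0.012,"dy": 0,"dz": 0,"wx": 0,"wy": 0,"wz": 0},
    {"dx": 0.018,"dy": 0,"dz": 0,"wx": 0,"wy": 0,"wz": 0},
    {"dx": 0.024,"dy": 0,"dz": 0,"wx": 0,"wy": 0,"wz": 0},
    {"dx": 0.03,"dy": 0,"dz": 0,"wx": 0,"wy": 0,"wz": 0},
    {"dx": 0.035,"dy": 0,"dz": 0,"wx": 0,"wy": 0,"wz": 0},
    {"dx": 0.038,"dy": 0,"dz": 0,"wx": 0,"wy": 0,"wz": 0},
    {"dx": 0.038,"dy": 0,"dz": 0,"wx": 0,"wy": 0,"wz": 0},
  ],
)

```text
time_s: 23.15
eef_pos: [559.2, -35.4, 28.3]
eef_rot: [-3.138, -0.145, -0.0]
wrist_force: [1.0, 0.4, 0.2]
finger_gap: 47.1
```

apply_moves(
  moves=[
    {"dx": -0.0025,"dy": 0,"dz": -0.003,"wx": 0,"wy": 0,"wz": 0},
    {"dx": -0.0025,"dy": 0,"dz": -0.01,"wx": 0,"wy": 0,"wz": 0},
    {"dx": -0.0025,"dy": 0,"dz": -0.03,"wx": 0,"wy": 0,"wz": 0},
    {"dx": -0.0025,"dy": 0,"dz": -0.065,"wx": 0,"wy": 0,"wz": 0},
    {"dx": -0.0025,"dy": 0,"dz": -0.085,"wx": 0,"wy": 0,"wz": 0},
  ],
)

```text
time_s: 23.78
eef_pos: [557.3, -35.6, 115.8]
eef_rot: [3.138, 0.145, 0.004]
wrist_force: [0.4, -0.1, -0.7]
finger_gap: 46.6
```

Run:
```python
from h import *
st(); to(528,-341.8,80)
im=shot('side');cv2.imwrite('pics/s9.png',cv2.resize(im['color'][280:440,180:340],None,fx=3.7,fy=3.7))
findjars(h=66)
findjars(box=(420,-150,700,60),h=68)
```

```text
t 23.77 p [557.3 -35.6 115.8] yaw 5.3 tilt [ 0.003 -0.   ] F [ 0.4 -0.1 -0.7] gap 46.6 q7 -0.07 car [(32.0, 23.8)]
d [-0.0576  0.3022  0.0358] w [ 0.03 -0.15 -0.03]
top top z 66.6 circ 526.9 -407.3 r 20.3 mean [ 526.5 -406.8]
top top z 67.1 circ 527.1 -342.9 r 19.2 mean [ 526.4 -342.5]
side top z 69.0 circ 613.3 -30.7 r 19.9 mean [614.5 -31.2]
side top z 69.1 circ 553.1 -35.9 r 19.3 mean [554.3 -36.6]
top top z 70.0 circ 550.6 -40.6 r 17.2 mean [553.5 -41.7]
```

View pics/s9.png

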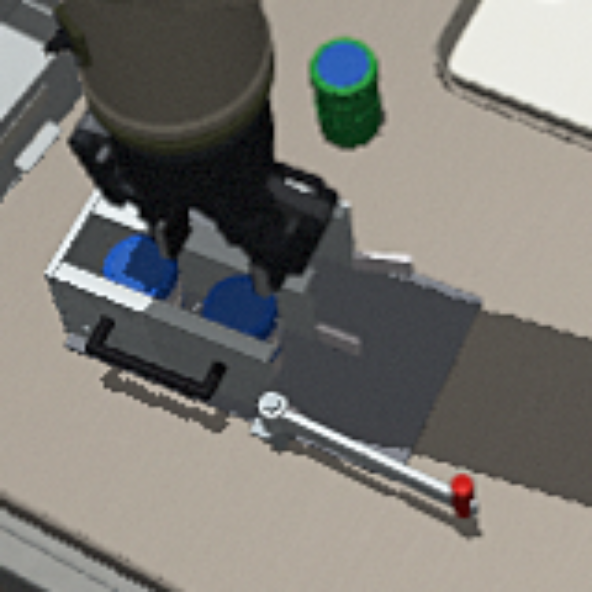

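apply_moves(
  moves=[
    {"dx": -0.009,"dy": 0.05,"dz": 0,"wx": 0,"wy": 0,"wz": 0},
    {"dx": -0.019,"dy": 0.1,"dz": 0,"wx": 0,"wy": 0,"wz": 0},
    {"dx": -0.028,"dy": 0.15,"dz": 0,"wx": 0,"wy": 0,"wz": 0},
    {"dx": -0.038,"dy": 0.2,"dz": 0,"wx": 0,"wy": 0,"wz": 0},
    {"dx": -0.047,"dy": 0.25,"dz": 0.01,"wx": 0,"wy": 0,"wz": 0},
    {"dx": -0.0575,"dy": 0.302,"dz": 0.025,"wx": 0,"wy": 0,"wz": 0},
    {"dx": -0.0575,"dy": 0.302,"dz": 0.033,"wx": 0,"wy": 0,"wz": 0},
    {"dx": -0.0575,"dy": 0.302,"dz": 0.033,"wx": 0,"wy": 0,"wz": 0},
  ],
  fingers=-0.3,
)

```text
time_s: 25.02
eef_pos: [526.2, -340.6, 78.3]
eef_rot: [-3.135, -0.145, 0.004]
wrist_force: [-0.5, 0.2, 0.3]
finger_gap: 55.8
```

apply_moves(
  moves=[
    {"dx": 0,"dy": 0,"dz": 0,"wx": 0,"wy": 0,"wz": 0},
    {"dx": 0,"dy": 0,"dz": 0,"wx": 0,"wy": 0,"wz": 0},
  ],
)

```text
time_s: 25.28
eef_pos: [528.0, -340.4, 80.9]
eef_rot: [3.138, 0.149, 0.001]
wrist_force: [0.3, -0.9, 0.6]
finger_gap: 55.4
```

Run:
```python
from h import *
st(); to(527.8,-342,24.5)
findjars(h=66)
```

```text
t 25.27 p [ 528.  -340.4   80.9] yaw 5.42 tilt [ 0.001 -0.   ] F [ 0.3 -0.9  0.6] gap 55.4 q7 0.45 car [(-25.4, -277.0)]
d [-0.0004  0.0015  0.0564] w [ 0.01 -0.05  0.09]
side top z 180.0 circ 518.3 -416.7 r 9.3 mean [ 518.  -419.8]
side top z 66.8 circ 528.6 -340.7 r 20.3 mean [ 528.3 -341. ]
top top z 66.6 circ 527.6 -408.6 r 20.0 mean [ 527.9 -408. ]
```

apply_moves(
  moves=[
    {"dx": 0,"dy": 0.001,"dz": 0.02,"wx": 0,"wy": 0,"wz": 0},
    {"dx": 0,"dy": 0.001,"dz": 0.038,"wx": 0,"wy": 0,"wz": 0},
    {"dx": 0,"dy": 0.001,"dz": 0.05,"wx": 0,"wy": 0,"wz": 0},
    {"dx": 0,"dy": 0.001,"dz": 0.056,"wx": 0,"wy": 0,"wz": 0},
    {"dx": 0,"dy": 0.001,"dz": 0.056,"wx": 0,"wy": 0,"wz": 0},
    {"dx": 0,"dy": 0.001,"dz": 0.056,"wx": 0,"wy": 0,"wz": 0},
  ],
)

```text
time_s: 26.12
eef_pos: [527.7, -342.9, 24.9]
eef_rot: [3.138, 0.145, 0.001]
wrist_force: [-0.1, 0.3, 0.3]
finger_gap: 55.3
```

apply_moves(
  moves=[
    {"dx": 0,"dy": 0,"dz": 0,"wx": 0,"wy": 0,"wz": 0},
    {"dx": 0,"dy": 0,"dz": 0,"wx": 0,"wy": 0,"wz": 0},
    {"dx": 0,"dy": 0,"dz": 0,"wx": 0,"wy": 0,"wz": 0},
    {"dx": 0,"dy": 0,"dz": 0,"wx": 0,"wy": 0,"wz": 0},
  ],
  fingers=1,
)

```text
time_s: 26.62
eef_pos: [527.9, -343.0, 25.1]
eef_rot: [3.137, 0.145, 0.002]
wrist_force: [-0.6, 0.6, 5.6]
finger_gap: 37.3
```

Run:
```python
from h import *
st(); p=car(-44,-24); to(p[0],p[1],50)
```

```text
t 26.62 p [ 527.9 -343.    25.1] yaw 5.3 tilt [ 0.001 -0.001] F [-0.6  0.6  5.6] gap 37.3 q7 0.43 car [(-25.8, -279.5)]
d [-0.0183 -0.2555 -0.0251] w [ 0.05 -0.07 -0.03]
```

apply_moves(
  moves=[
    {"dx": 0,"dy": 0,"dz": -0.03,"wx": 0,"wy": 0,"wz": 0},
    {"dx": -0.004,"dy": -0.01,"dz": -0.065,"wx": 0,"wy": 0,"wz": 0},
    {"dx": -0.018,"dy": -0.05,"dz": -0.07,"wx": 0,"wy": 0,"wz": 0},
    {"dx": -0.018,"dy": -0.1,"dz": -0.07,"wx": 0,"wy": 0,"wz": 0},
    {"dx": -0.018,"dy": -0.15,"dz": -0.07,"wx": 0,"wy": 0,"wz": 0},
    {"dx": -0.018,"dy": -0.2,"dz": -0.07,"wx": 0,"wy": 0,"wz": 0},
    {"dx": -0.018,"dy": -0.24,"dz": -0.06,"wx": 0,"wy": 0,"wz": 0},
    {"dx": -0.018,"dy": -0.2555,"dz": -0.04,"wx": 0,"wy": 0,"wz": 0},
  ],
)

```text
time_s: 27.62
eef_pos: [485.9, -87.1, 64.6]
eef_rot: [3.138, 0.151, 0.002]
wrist_force: [0.6, -1.2, -1.2]
finger_gap: 37.2
```

apply_moves(
  moves=[
    {"dx": 0,"dy": 0,"dz": 0.01,"wx": 0,"wy": 0,"wz": 0},
    {"dx": 0,"dy": 0,"dz": 0.015,"wx": 0,"wy": 0,"wz": 0},
    {"dx": 0,"dy": 0,"dz": 0.015,"wx": 0,"wy": 0,"wz": 0},
    {"dx": 0,"dy": 0,"dz": 0.015,"wx": 0,"wy": 0,"wz": 0},
  ],
)

```text
time_s: 28.12
eef_pos: [486.1, -90.8, 49.7]
eef_rot: [3.138, 0.143, 0.001]
wrist_force: [-0.2, -0.3, -1.1]
finger_gap: 37.1
```

Run:
```python
from h import *
st(); p=car(-44,-24.5); to(p[0],p[1],27.1)
```

```text
t 28.12 p [486.1 -90.8  49.7] yaw 5.22 tilt [ 0.001 -0.   ] F [-0.2 -0.3 -1.1] gap 37.1 q7 0.04 car [(-44.0, -24.5)]
d [-0.     -0.      0.0226] w [ 0.01 -0.04 -0.11]
```

apply_moves(
  moves=[
    {"dx": 0,"dy": 0,"dz": 0.01,"wx": 0,"wy": 0,"wz": 0},
    {"dx": 0,"dy": 0,"dz": 0.016,"wx": 0,"wy": 0,"wz": 0},
    {"dx": 0,"dy": 0,"dz": 0.02,"wx": 0,"wy": 0,"wz": 0},
    {"dx": 0,"dy": 0,"dz": 0.022,"wx": 0,"wy": 0,"wz": 0},
    {"dx": 0,"dy": 0,"dz": 0.0225,"wx": 0,"wy": 0,"wz": 0},
    {"dx": 0,"dy": 0,"dz": 0.0227,"wx": 0,"wy": 0,"wz": 0},
    {"dx": 0,"dy": 0,"dz": 0.0227,"wx": 0,"wy": 0,"wz": 0},
  ],
)

```text
time_s: 29.0
eef_pos: [486.0, -89.9, 27.1]
eef_rot: [3.138, 0.145, 0.001]
wrist_force: [-2.7, -0.1, 5.6]
finger_gap: 37.3
```

Run:
```python
from h import *
st()
```

```text
t 29.0 p [486.  -89.9  27.1] yaw 5.3 tilt [ 0.001 -0.   ] F [-2.7 -0.1  5.6] gap 37.3 q7 0.02 car [(-44.0, -23.6)]
```

apply_moves(
  moves=[
    {"dx": 0,"dy": 0,"dz": -0.001,"wx": 0,"wy": 0,"wz": 0},
    {"dx": 0,"dy": 0,"dz": -0.001,"wx": 0,"wy": 0,"wz": 0},
    {"dx": 0,"dy": 0,"dz": -0.001,"wx": 0,"wy": 0,"wz": 0},
  ],
  fingers=-0.1,
)

```text
time_s: 29.38
eef_pos: [485.8, -90.0, 27.6]
eef_rot: [-3.138, -0.145, -0.0]
wrist_force: [-0.4, 0.5, 1.0]
finger_gap: 46.9
```

apply_moves(
  moves=[
    {"dx": 0.004,"dy": 0,"dz": -0.001,"wx": 0,"wy": 0,"wz": 0},
    {"dx": 0.009,"dy": 0,"dz": -0.001,"wx": 0,"wy": 0,"wz": 0},
    {"dx": 0.014,"dy": 0,"dz": -0.001,"wx": 0,"wy": 0,"wz": 0},
    {"dx": 0.019,"dy": 0,"dz": -0.001,"wx": 0,"wy": 0,"wz": 0},
    {"dx": 0.024,"dy": 0,"dz": -0.001,"wx": 0,"wy": 0,"wz": 0},
    {"dx": 0.028,"dy": 0,"dz": -0.001,"wx": 0,"wy": 0,"wz": 0},
  ],
)

```text
time_s: 30.12
eef_pos: [514.0, -87.4, 28.6]
eef_rot: [-3.138, -0.145, 0.0]
wrist_force: [-0.4, -0.5, 0.4]
finger_gap: 47.1
```

Run:
```python
from h import *
st()
im=shot('side');cv2.imwrite('pics/s10.png',cv2.resize(im['color'][280:440,180:340],None,fx=3.7,fy=3.7))
```

```text
t 30.12 p [514.  -87.4  28.6] yaw 5.29 tilt [-0.  0.] F [-0.4 -0.5  0.4] gap 47.1 q7 -0.01 car [(-15.9, -23.7)]
```

View pics/s10.png

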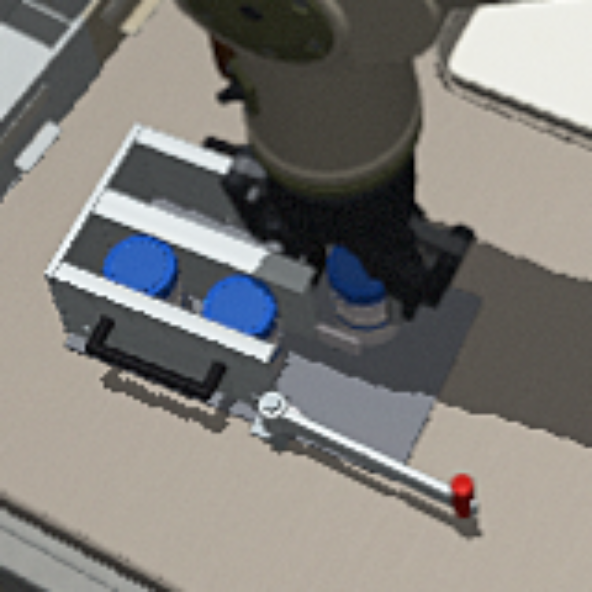

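apply_moves(
  moves=[
    {"dx": 0.006,"dy": 0,"dz": 0,"wx": 0,"wy": 0,"wz": 0},
    {"dx": 0.012,"dy": 0,"dz": 0,"wx": 0,"wy": 0,"wz": 0},
    {"dx": 0.018,"dy": 0,"dz": 0,"wx": 0,"wy": 0,"wz": 0},
    {"dx": 0.024,"dy": 0,"dz": 0,"wx": 0,"wy": 0,"wz": 0},
    {"dx": 0.03,"dy": 0,"dz": 0,"wx": 0,"wy": 0,"wz": 0},
  ],
)

```text
time_s: 30.8
eef_pos: [543.9, -84.7, 28.6]
eef_rot: [3.138, 0.145, 0.0]
wrist_force: [-0.8, -0.9, -0.1]
finger_gap: 46.8
```

apply_moves(
  moves=[
    {"dx": 0.006,"dy": 0,"dz": 0,"wx": 0,"wy": 0,"wz": 0},
    {"dx": 0.012,"dy": 0,"dz": 0,"wx": 0,"wy": 0,"wz": 0},
    {"dx": 0.018,"dy": 0,"dz": 0,"wx": 0,"wy": 0,"wz": 0},
    {"dx": 0.024,"dy": 0,"dz": 0,"wx": 0,"wy": 0,"wz": 0},
    {"dx": 0.028,"dy": 0,"dz": 0,"wx": 0,"wy": 0,"wz": 0},
    {"dx": 0.028,"dy": 0,"dz": 0,"wx": 0,"wy": 0,"wz": 0},
  ],
)

```text
time_s: 31.55
eef_pos: [571.9, -82.1, 28.7]
eef_rot: [3.138, 0.145, 0.001]
wrist_force: [1.1, -3.1, -0.0]
finger_gap: 46.8
```

apply_moves(
  moves=[
    {"dx": -0.0025,"dy": 0,"dz": -0.003,"wx": 0,"wy": 0,"wz": 0},
    {"dx": -0.0025,"dy": 0,"dz": -0.01,"wx": 0,"wy": 0,"wz": 0},
    {"dx": -0.0025,"dy": 0,"dz": -0.03,"wx": 0,"wy": 0,"wz": 0},
    {"dx": -0.0025,"dy": 0,"dz": -0.065,"wx": 0,"wy": 0,"wz": 0},
    {"dx": -0.0025,"dy": 0,"dz": -0.085,"wx": 0,"wy": 0,"wz": 0},
  ],
)

```text
time_s: 32.17
eef_pos: [570.0, -81.9, 117.1]
eef_rot: [3.138, 0.146, 0.006]
wrist_force: [0.6, 0.4, -0.3]
finger_gap: 47.0
```

Run:
```python
from h import *
st(); to(528,-407,80)
im=shot('side','full11.png');cv2.imwrite('pics/s11.png',cv2.resize(im['color'][280:440,180:340],None,fx=3.7,fy=3.7))
findjars(h=66)
findjars(box=(420,-150,700,60),h=68)
```

```text
t 32.17 p [570.  -81.9 117.1] yaw 5.33 tilt [ 0.004 -0.   ] F [ 0.6  0.4 -0.3] gap 47.0 q7 0.01 car [(40.4, -23.4)]
d [-0.0721  0.3198  0.0371] w [ 0.03 -0.2  -0.  ]
top top z 65.6 circ 527.8 -407.4 r 19.5 mean [ 527.2 -407.8]
side top z 69.1 circ 565.9 -82.6 r 19.7 mean [566.4 -84.3]
side top z 68.9 circ 613.2 -30.6 r 19.9 mean [613.9 -32.8]
side top z 68.8 circ 553.1 -35.9 r 19.3 mean [553.8 -37.3]
top top z 69.2 circ 567.0 -89.0 r 16.8 mean [566.1 -89.9]
```

View pics/s11.png

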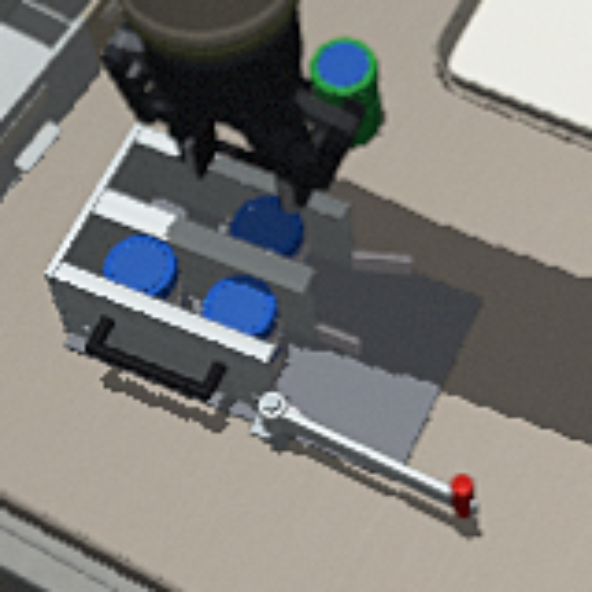

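apply_moves(
  moves=[
    {"dx": -0.03,"dy": 0.045,"dz": 0,"wx": 0,"wy": 0,"wz": 0},
    {"dx": -0.05,"dy": 0.095,"dz": 0,"wx": 0,"wy": 0,"wz": 0},
    {"dx": -0.065,"dy": 0.15,"dz": 0,"wx": 0,"wy": 0,"wz": 0},
    {"dx": -0.072,"dy": 0.205,"dz": 0,"wx": 0,"wy": 0,"wz": 0},
    {"dx": -0.072,"dy": 0.26,"dz": 0.01,"wx": 0,"wy": 0,"wz": 0},
    {"dx": -0.072,"dy": 0.3,"dz": 0.025,"wx": 0,"wy": 0,"wz": 0},
    {"dx": -0.072,"dy": 0.32,"dz": 0.033,"wx": 0,"wy": 0,"wz": 0},
    {"dx": -0.072,"dy": 0.32,"dz": 0.033,"wx": 0,"wy": 0,"wz": 0},
  ],
  fingers=-0.3,
)

```text
time_s: 33.42
eef_pos: [525.8, -407.7, 78.8]
eef_rot: [-3.136, -0.143, 0.003]
wrist_force: [0.2, 0.5, 0.6]
finger_gap: 55.8
```

apply_moves(
  moves=[
    {"dx": 0,"dy": 0,"dz": 0,"wx": 0,"wy": 0,"wz": 0},
    {"dx": 0,"dy": 0,"dz": 0,"wx": 0,"wy": 0,"wz": 0},
  ],
)

```text
time_s: 33.67
eef_pos: [527.8, -405.6, 81.5]
eef_rot: [-3.138, -0.149, -0.002]
wrist_force: [-0.5, 0.2, -0.5]
finger_gap: 55.6
```

Run:
```python
from h import *
st(); to(528,-407.2,24.5)
findjars(h=66)
```

```text
t 33.67 p [ 527.8 -405.6   81.5] yaw 5.45 tilt [0.001 0.   ] F [-0.5  0.2 -0.5] gap 55.6 q7 0.54 car [(-31.7, -341.9)]
d [-0.0001  0.0016  0.057 ] w [-0.   -0.07  0.12]
side top z 66.6 circ 528.6 -405.3 r 20.4 mean [ 529.  -406.8]
```

apply_moves(
  moves=[
    {"dx": 0,"dy": 0,"dz": 0.02,"wx": 0,"wy": 0,"wz": 0},
    {"dx": 0,"dy": 0,"dz": 0.038,"wx": 0,"wy": 0,"wz": 0},
    {"dx": 0,"dy": 0,"dz": 0.05,"wx": 0,"wy": 0,"wz": 0},
    {"dx": 0,"dy": 0,"dz": 0.056,"wx": 0,"wy": 0,"wz": 0},
    {"dx": 0,"dy": 0,"dz": 0.0565,"wx": 0,"wy": 0,"wz": 0},
    {"dx": 0,"dy": 0,"dz": 0.0565,"wx": 0,"wy": 0,"wz": 0},
  ],
)

```text
time_s: 34.52
eef_pos: [527.1, -407.8, 24.7]
eef_rot: [3.138, 0.145, 0.001]
wrist_force: [-0.8, 0.2, -0.6]
finger_gap: 55.6
```

apply_moves(
  moves=[
    {"dx": 0,"dy": 0,"dz": 0,"wx": 0,"wy": 0,"wz": 0},
    {"dx": 0,"dy": 0,"dz": 0,"wx": 0,"wy": 0,"wz": 0},
    {"dx": 0,"dy": 0,"dz": 0,"wx": 0,"wy": 0,"wz": 0},
    {"dx": 0,"dy": 0,"dz": 0,"wx": 0,"wy": 0,"wz": 0},
  ],
  fingers=1,
)

```text
time_s: 35.02
eef_pos: [527.3, -407.8, 25.0]
eef_rot: [3.137, 0.145, 0.002]
wrist_force: [-0.5, 0.2, 5.9]
finger_gap: 37.2
```

Run:
```python
from h import *
st(); p=car(-44,-24.2); to(p[0],p[1],50)
```

```text
t 35.02 p [ 527.3 -407.8   25. ] yaw 5.3 tilt [ 0.001 -0.001] F [-0.5  0.2  5.9] gap 37.2 q7 0.53 car [(-32.4, -344.0)]
d [-0.0118 -0.3198 -0.0254] w [ 0.05 -0.07 -0.03]
```

apply_moves(
  moves=[
    {"dx": 0,"dy": 0,"dz": -0.03,"wx": 0,"wy": 0,"wz": 0},
    {"dx": -0.004,"dy": -0.02,"dz": -0.065,"wx": 0,"wy": 0,"wz": 0},
    {"dx": -0.014,"dy": -0.075,"dz": -0.07,"wx": 0,"wy": 0,"wz": 0},
    {"dx": -0.014,"dy": -0.13,"dz": -0.07,"wx": 0,"wy": 0,"wz": 0},
    {"dx": -0.014,"dy": -0.185,"dz": -0.07,"wx": 0,"wy": 0,"wz": 0},
    {"dx": -0.012,"dy": -0.24,"dz": -0.07,"wx": 0,"wy": 0,"wz": 0},
    {"dx": -0.012,"dy": -0.29,"dz": -0.06,"wx": 0,"wy": 0,"wz": 0},
    {"dx": -0.012,"dy": -0.32,"dz": -0.04,"wx": 0,"wy": 0,"wz": 0},
  ],
)

```text
time_s: 36.02
eef_pos: [485.3, -87.2, 64.4]
eef_rot: [3.138, 0.15, 0.002]
wrist_force: [0.6, 0.7, 0.1]
finger_gap: 37.4
```

apply_moves(
  moves=[
    {"dx": 0,"dy": 0,"dz": 0.01,"wx": 0,"wy": 0,"wz": 0},
    {"dx": 0,"dy": 0,"dz": 0.015,"wx": 0,"wy": 0,"wz": 0},
    {"dx": 0,"dy": 0,"dz": 0.015,"wx": 0,"wy": 0,"wz": 0},
    {"dx": 0,"dy": 0,"dz": 0.015,"wx": 0,"wy": 0,"wz": 0},
  ],
)

```text
time_s: 36.52
eef_pos: [485.6, -91.0, 49.5]
eef_rot: [3.138, 0.143, 0.001]
wrist_force: [-0.7, 1.0, 0.2]
finger_gap: 37.1
```

Run:
```python
from h import *
st(); p=car(-44,-24.8); to(p[0],p[1],27.1)
```

```text
t 36.52 p [485.6 -91.   49.5] yaw 5.2 tilt [ 0.001 -0.   ] F [-0.7  1.   0.2] gap 37.1 q7 0.04 car [(-44.5, -24.7)]
d [0.0005 0.0001 0.0224] w [ 0.01 -0.04 -0.13]
```

apply_moves(
  moves=[
    {"dx": 0,"dy": 0,"dz": 0.01,"wx": 0,"wy": 0,"wz": 0},
    {"dx": 0,"dy": 0,"dz": 0.016,"wx": 0,"wy": 0,"wz": 0},
    {"dx": 0,"dy": 0,"dz": 0.02,"wx": 0,"wy": 0,"wz": 0},
    {"dx": 0,"dy": 0,"dz": 0.022,"wx": 0,"wy": 0,"wz": 0},
    {"dx": 0,"dy": 0,"dz": 0.0225,"wx": 0,"wy": 0,"wz": 0},
    {"dx": 0,"dy": 0,"dz": 0.0227,"wx": 0,"wy": 0,"wz": 0},
    {"dx": 0,"dy": 0,"dz": 0.0227,"wx": 0,"wy": 0,"wz": 0},
  ],
)

```text
time_s: 37.4
eef_pos: [485.5, -89.9, 26.9]
eef_rot: [3.138, 0.146, 0.001]
wrist_force: [-2.8, 0.0, 5.0]
finger_gap: 37.0
```

apply_moves(
  moves=[
    {"dx": 0,"dy": 0,"dz": -0.001,"wx": 0,"wy": 0,"wz": 0},
    {"dx": 0,"dy": 0,"dz": -0.001,"wx": 0,"wy": 0,"wz": 0},
    {"dx": 0,"dy": 0,"dz": -0.001,"wx": 0,"wy": 0,"wz": 0},
  ],
  fingers=-0.1,
)

```text
time_s: 37.78
eef_pos: [485.3, -90.0, 27.4]
eef_rot: [-3.138, -0.145, -0.0]
wrist_force: [-0.3, 0.1, -0.3]
finger_gap: 47.1
```

apply_moves(
  moves=[
    {"dx": 0.004,"dy": 0,"dz": -0.001,"wx": 0,"wy": 0,"wz": 0},
    {"dx": 0.009,"dy": 0,"dz": -0.001,"wx": 0,"wy": 0,"wz": 0},
    {"dx": 0.014,"dy": 0,"dz": -0.001,"wx": 0,"wy": 0,"wz": 0},
    {"dx": 0.019,"dy": 0,"dz": -0.001,"wx": 0,"wy": 0,"wz": 0},
    {"dx": 0.024,"dy": 0,"dz": -0.001,"wx": 0,"wy": 0,"wz": 0},
    {"dx": 0.028,"dy": 0,"dz": -0.001,"wx": 0,"wy": 0,"wz": 0},
  ],
)

```text
time_s: 38.52
eef_pos: [513.4, -87.5, 28.4]
eef_rot: [-3.138, -0.145, 0.0]
wrist_force: [-1.9, 0.4, 1.2]
finger_gap: 47.0
```

Run:
```python
from h import *
st()
im=shot('side');cv2.imwrite('pics/s12.png',cv2.resize(im['color'][280:440,180:340],None,fx=3.7,fy=3.7))
```

```text
t 38.52 p [513.4 -87.5  28.4] yaw 5.29 tilt [-0.  0.] F [-1.9  0.4  1.2] gap 47.0 q7 -0.01 car [(-16.4, -23.7)]
```

View pics/s12.png

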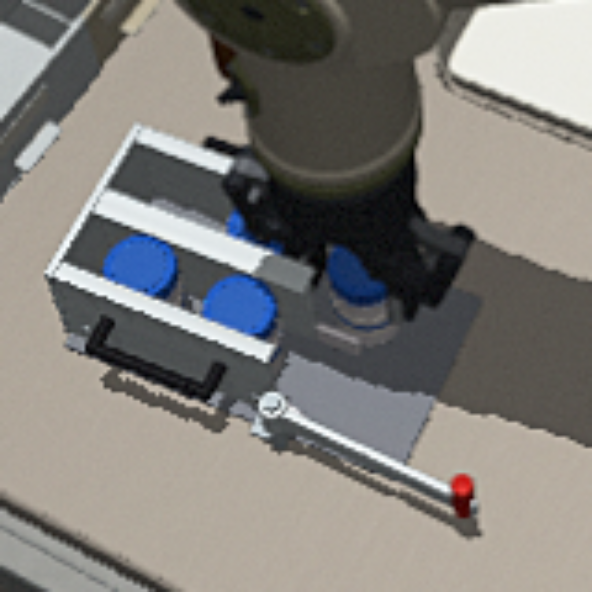

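Same as before; push on 50 mm.

apply_moves(
  moves=[
    {"dx": 0.006,"dy": 0,"dz": 0,"wx": 0,"wy": 0,"wz": 0},
    {"dx": 0.012,"dy": 0,"dz": 0,"wx": 0,"wy": 0,"wz": 0},
    {"dx": 0.018,"dy": 0,"dz": 0,"wx": 0,"wy": 0,"wz": 0},
    {"dx": 0.024,"dy": 0,"dz": 0,"wx": 0,"wy": 0,"wz": 0},
    {"dx": 0.03,"dy": 0,"dz": 0,"wx": 0,"wy": 0,"wz": 0},
  ],
)

```text
time_s: 39.2
eef_pos: [543.4, -84.7, 28.4]
eef_rot: [3.138, 0.145, 0.0]
wrist_force: [-1.2, -1.8, 0.6]
finger_gap: 46.9
```

apply_moves(
  moves=[
    {"dx": 0.006,"dy": 0,"dz": 0,"wx": 0,"wy": 0,"wz": 0},
    {"dx": 0.012,"dy": 0,"dz": 0,"wx": 0,"wy": 0,"wz": 0},
    {"dx": 0.018,"dy": 0,"dz": 0,"wx": 0,"wy": 0,"wz": 0},
    {"dx": 0.021,"dy": 0,"dz": 0,"wx": 0,"wy": 0,"wz": 0},
    {"dx": 0.021,"dy": 0,"dz": 0,"wx": 0,"wy": 0,"wz": 0},
  ],
)

```text
time_s: 39.83
eef_pos: [564.3, -82.8, 28.4]
eef_rot: [-3.138, -0.145, -0.001]
wrist_force: [0.6, -2.8, -1.2]
finger_gap: 46.7
```

apply_moves(
  moves=[
    {"dx": -0.0025,"dy": 0,"dz": -0.003,"wx": 0,"wy": 0,"wz": 0},
    {"dx": -0.0025,"dy": 0,"dz": -0.01,"wx": 0,"wy": 0,"wz": 0},
    {"dx": -0.0025,"dy": 0,"dz": -0.03,"wx": 0,"wy": 0,"wz": 0},
    {"dx": -0.0025,"dy": 0,"dz": -0.065,"wx": 0,"wy": 0,"wz": 0},
    {"dx": -0.0025,"dy": 0,"dz": -0.1,"wx": 0,"wy": 0,"wz": 0},
  ],
)

```text
time_s: 40.45
eef_pos: [561.3, -82.3, 129.9]
eef_rot: [-3.138, -0.147, -0.0]
wrist_force: [0.4, 0.9, -0.5]
finger_gap: 47.4
```

Run:
```python
from h import *
st()
im=shot('side','full13.png');cv2.imwrite('pics/s13.png',cv2.resize(im['color'][280:440,180:340],None,fx=3.7,fy=3.7))
findjars(h=66)
findjars(box=(420,-150,700,60),h=68)
for n in('side','top'):
  im=shot(n)
  for c,s,m in blobs(im,(0,150,90),(6,255,255),5):
    P=np.median(cloud(im)[m],0)
    if P[1]>-100: print('red',n,c.round(1),s[4],onplane(im,[c],58).round(1),P.round(0))
h=car(-7,62);print('hinge',h)
```

```text
t 40.45 p [561.3 -82.3 129.9] yaw 5.35 tilt [0.    0.001] F [ 0.4  0.9 -0.5] gap 47.4 q7 0.02 car [(31.7, -23.0)]
side top z 69.0 circ 618.4 -77.8 r 19.6 mean [618.5 -80.4]
side top z 68.9 circ 558.3 -83.5 r 19.6 mean [559.2 -85.9]
side top z 69.1 circ 613.3 -30.7 r 19.9 mean [613.9 -32.2]
side top z 68.8 circ 553.6 -35.3 r 19.8 mean [553.7 -37.2]
top top z 68.5 circ 558.1 -83.0 r 20.1 mean [558.  -88.7]
red side [304.7 410.7] 26 [[403.1  -9.   58. ]] [402.  -7.  65.]
hinge [514.87096665  -1.21831936]
```

View pics/s13.png

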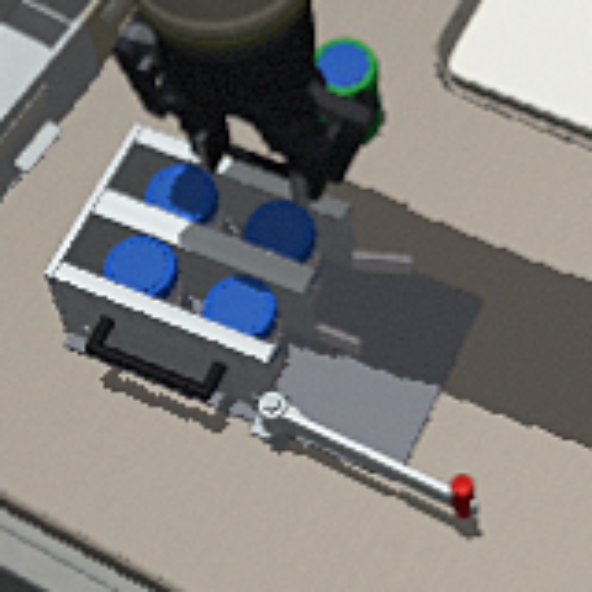

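View pics/full13.png

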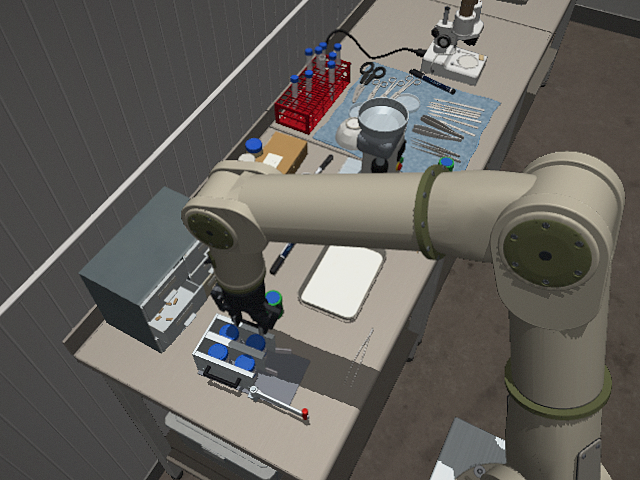

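apply_moves(
  moves=[
    {"dx": -0.028,"dy": -0.028,"dz": 0,"wx": 0,"wy": 0,"wz": 0},
    {"dx": -0.056,"dy": -0.057,"dz": 0,"wx": 0,"wy": 0,"wz": 0},
    {"dx": -0.085,"dy": -0.085,"dz": 0,"wx": 0,"wy": 0,"wz": 0},
    {"dx": -0.113,"dy": -0.116,"dz": 0,"wx": 0,"wy": 0,"wz": 0},
    {"dx": -0.113,"dy": -0.116,"dz": 0.03,"wx": 0,"wy": 0,"wz": 0},
    {"dx": -0.113,"dy": -0.116,"dz": 0.03,"wx": 0,"wy": 0,"wz": 0},
    {"dx": -0.113,"dy": -0.116,"dz": 0.03,"wx": 0,"wy": 0,"wz": 0},
  ],
  fingers=1,
)

```text
time_s: 41.68
eef_pos: [438.4, 22.0, 98.7]
eef_rot: [-3.138, -0.145, 0.001]
wrist_force: [0.6, 0.9, -0.3]
finger_gap: -0.3
```

Run:
```python
from h import *
st()
im=shot('side');cv2.imwrite('pics/s14.png',cv2.resize(im['color'][300:460,200:360],None,fx=3.7,fy=3.7))
print('knob from hinge, carrier frame',(np.array([402.7,-7])-car(-7,62))@np.c_[cx,cy])
hx,hy,r=15,11,75
for t in np.linspace(1.75,0,12):
    n=np.array([-np.cos(t),np.sin(t)]);c=hx*abs(n[0])+hy*abs(n[1])+2.5
    print(round(t,2),(np.array([-7,62])+r*np.array([-np.sin(t),-np.cos(t)])+c*n).round(1))
```

```text
t 41.67 p [438.4  22.   98.7] yaw 5.28 tilt [-0.001  0.001] F [ 0.6  0.9 -0.3] gap -0.3 q7 -0.12 car [(-81.0, 92.2)]
knob from hinge, carrier frame [-112.22303295    4.66309635]
1.75 [-77.9  91.1]
1.59 [-81.7  77.3]
1.43 [-83.4  66.9]
1.27 [-83.8  56.6]
1.11 [-82.7  45.9]
0.95 [-79.8  35.1]
0.8 [-75.2  24.4]
0.64 [-68.5  14.2]
0.48 [-60.   5.]
0.32 [-49.6  -2.9]
0.16 [-37.7  -9. ]
0.0 [-24.5 -13. ]
```

View pics/s14.png

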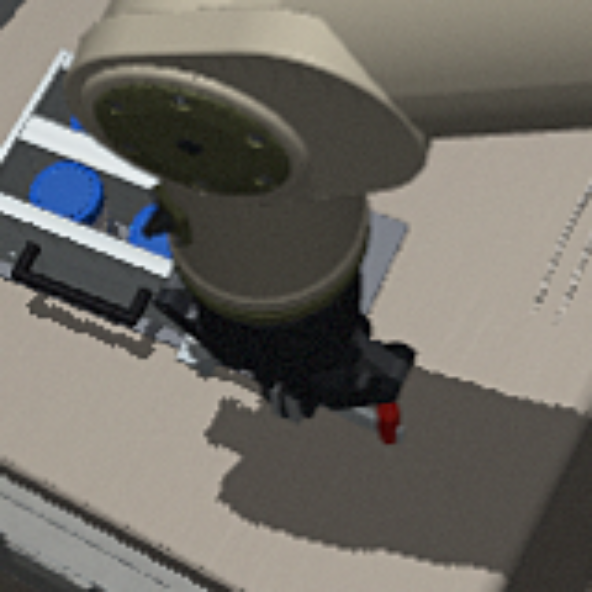

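apply_moves(
  moves=[
    {"dx": 0,"dy": 0,"dz": 0.03,"wx": 0,"wy": 0,"wz": 0},
    {"dx": 0,"dy": 0,"dz": 0.055,"wx": 0,"wy": 0,"wz": 0},
    {"dx": 0,"dy": 0,"dz": 0.063,"wx": 0,"wy": 0,"wz": 0},
    {"dx": 0,"dy": 0,"dz": 0.063,"wx": 0,"wy": 0,"wz": 0},
    {"dx": 0,"dy": 0,"dz": 0.063,"wx": 0,"wy": 0,"wz": 0},
  ],
)

```text
time_s: 42.35
eef_pos: [439.1, 22.2, 36.5]
eef_rot: [3.138, 0.145, 0.003]
wrist_force: [0.6, 0.5, -0.1]
finger_gap: -0.2
```

Run:
```python
from h import *
st()
im=shot('side');cv2.imwrite('pics/s15.png',cv2.resize(im['color'][300:460,200:360],None,fx=3.7,fy=3.7))
```

```text
t 42.35 p [439.1  22.2  36.5] yaw 5.29 tilt [0.002 0.   ] F [ 0.6  0.5 -0.1] gap -0.2 q7 -0.2 car [(-80.3, 92.3)]
```

View pics/s15.png

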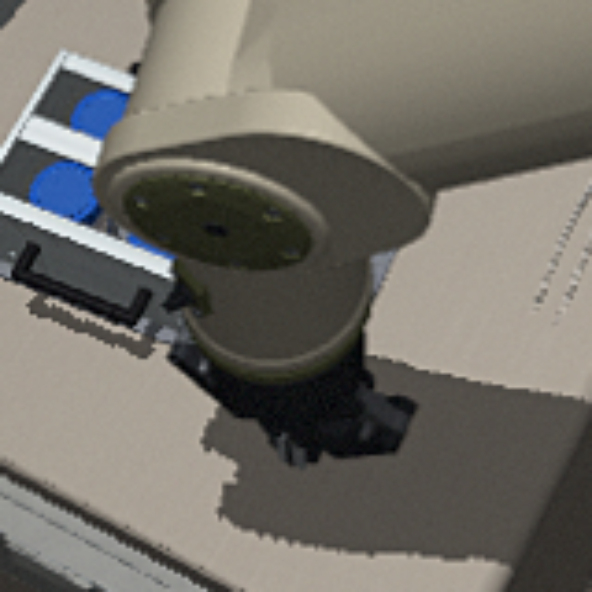

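apply_moves(
  moves=[
    {"dx": -0.001,"dy": 0.008,"dz": 0,"wx": 0,"wy": 0,"wz": 0},
    {"dx": -0.001,"dy": 0.015,"dz": 0,"wx": 0,"wy": 0,"wz": 0},
    {"dx": -0.003,"dy": 0.025,"dz": 0,"wx": 0,"wy": 0,"wz": 0},
    {"dx": -0.003,"dy": 0.035,"dz": 0,"wx": 0,"wy": 0,"wz": 0},
    {"dx": -0.002,"dy": 0.046,"dz": 0,"wx": 0,"wy": 0,"wz": 0},
    {"dx": 0,"dy": 0.057,"dz": 0,"wx": 0,"wy": 0,"wz": 0},
  ],
)

```text
time_s: 43.15
eef_pos: [443.5, -35.5, 35.4]
eef_rot: [-3.138, -0.145, 0.0]
wrist_force: [-0.4, 1.9, 0.0]
finger_gap: 0.1
```

Run:
```python
from h import *
st()
im=shot('side');cv2.imwrite('pics/s16.png',cv2.resize(im['color'][300:460,200:360],None,fx=3.7,fy=3.7))
```

```text
t 43.15 p [443.5 -35.5  35.4] yaw 5.28 tilt [-0.  0.] F [-0.4  1.9  0. ] gap 0.1 q7 -0.06 car [(-81.2, 34.5)]
```

View pics/s16.png

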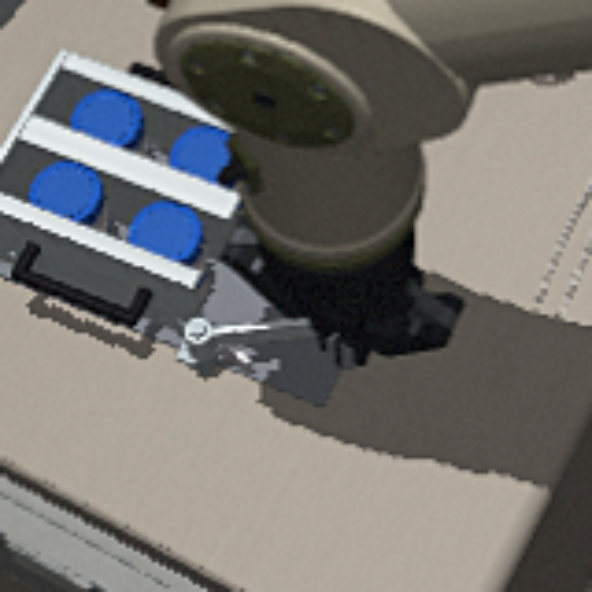

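apply_moves(
  moves=[
    {"dx": 0.006,"dy": 0.01,"dz": 0,"wx": 0,"wy": 0,"wz": 0},
    {"dx": 0.013,"dy": 0.0205,"dz": 0,"wx": 0,"wy": 0,"wz": 0},
    {"dx": 0.021,"dy": 0.0295,"dz": 0,"wx": 0,"wy": 0,"wz": 0},
    {"dx": 0.0315,"dy": 0.0375,"dz": 0,"wx": 0,"wy": 0,"wz": 0},
    {"dx": 0.0435,"dy": 0.0435,"dz": 0,"wx": 0,"wy": 0,"wz": 0},
    {"dx": 0.051,"dy": 0.0465,"dz": 0,"wx": 0,"wy": 0,"wz": 0},
  ],
)

```text
time_s: 43.95
eef_pos: [499.5, -76.5, 35.4]
eef_rot: [-3.138, -0.145, -0.0]
wrist_force: [-0.6, 1.9, 0.1]
finger_gap: -0.1
```

Run:
```python
from h import *
st()
im=shot('side');cv2.imwrite('pics/s17.png',cv2.resize(im['color'][300:460,200:360],None,fx=3.7,fy=3.7))
```

```text
t 43.95 p [499.5 -76.5  35.4] yaw 5.28 tilt [0. 0.] F [-0.6  1.9  0.1] gap -0.1 q7 -0.02 car [(-29.3, -11.5)]
```

View pics/s17.png

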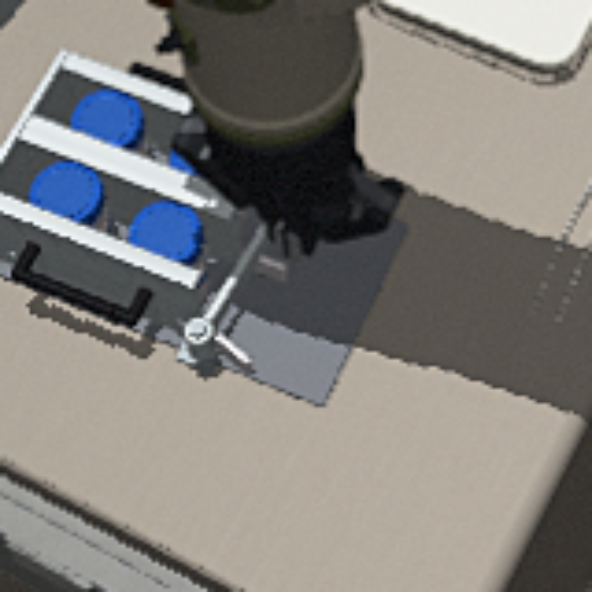

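Nearly shut; push on +x gently until a stop.

apply_moves(
  moves=[
    {"dx": 0.004,"dy": 0.001,"dz": 0,"wx": 0,"wy": 0,"wz": 0},
    {"dx": 0.008,"dy": 0.001,"dz": 0,"wx": 0,"wy": 0,"wz": 0},
    {"dx": 0.01,"dy": 0.001,"dz": 0,"wx": 0,"wy": 0,"wz": 0},
    {"dx": 0.01,"dy": 0.001,"dz": 0,"wx": 0,"wy": 0,"wz": 0},
  ],
)

```text
time_s: 44.5
eef_pos: [506.2, -76.6, 35.1]
eef_rot: [3.138, 0.145, -0.008]
wrist_force: [-10.2, -1.0, 9.2]
finger_gap: -0.0
```

apply_moves(
  moves=[
    {"dx": 0.001,"dy": 0,"dz": 0,"wx": 0,"wy": 0,"wz": 0},
    {"dx": -0.01,"dy": 0,"dz": 0,"wx": 0,"wy": 0,"wz": 0},
    {"dx": -0.02,"dy": 0,"dz": -0.01,"wx": 0,"wy": 0,"wz": 0},
    {"dx": -0.02,"dy": 0,"dz": -0.06,"wx": 0,"wy": 0,"wz": 0},
    {"dx": -0.02,"dy": 0.05,"dz": -0.12,"wx": 0,"wy": 0,"wz": 0},
    {"dx": -0.02,"dy": 0.11,"dz": -0.15,"wx": 0,"wy": 0,"wz": 0},
    {"dx": -0.02,"dy": 0.17,"dz": -0.15,"wx": 0,"wy": 0,"wz": 0},
    {"dx": -0.02,"dy": 0.23,"dz": -0.15,"wx": 0,"wy": 0,"wz": 0},
  ],
)

```text
time_s: 45.5
eef_pos: [509.4, -297.3, 187.7]
eef_rot: [3.136, 0.146, 0.005]
wrist_force: [0.7, 0.5, -0.7]
finger_gap: -0.0
```

Run:
```python
from h import *
st()
im=shot('side','full18.png');cv2.imwrite('pics/s18.png',cv2.resize(im['color'][280:440,180:340],None,fx=3.7,fy=3.7))
im=shot('top','top18.png')
findjars(box=(420,-150,700,60),h=68)
for n in('side','top'):
  im=shot(n)
  for c,s,m in blobs(im,(0,130,80),(8,255,255),4):
    P=np.median(cloud(im)[m],0)
    if P[1]>-180 and P[0]<700:
      q=onplane(im,[c],56)[0]; v=(q[:2]-car(-7,62))@np.c_[cx,cy]; print('knob',n,q.round(1),P.round(0),'rel',v.round(1),'ang',np.arctan2(-v[0],-v[1]).round(3))
```

```text
t 45.5 p [ 509.4 -297.3  187.7] yaw 5.34 tilt [ 0.004 -0.002] F [ 0.7  0.5 -0.7] gap -0.0 q7 0.44 car [(-40.0, -232.3)]
side top z 69.0 circ 618.2 -78.5 r 19.6 mean [618.6 -79.9]
side top z 68.9 circ 558.2 -85.3 r 19.9 mean [559.1 -85.9]
side top z 69.3 circ 569.6 -33.7 r 38.0 mean [570.8 -35.5]
top top z 69.4 circ 618.7 -77.3 r 19.3 mean [617.6 -75.4]
top top z 69.1 circ 568.1 -32.9 r 36.9 mean [569.2 -33.3]
top top z 69.4 circ 557.8 -83.7 r 19.4 mean [557.8 -83.6]
knob side [ 526.5 -116.8   56. ] [ 524. -113.   65.] rel [   0.8 -116.2] ang -0.007
knob top [ 526.6 -112.7   56. ] [ 524. -113.   65.] rel [   1.3 -112.1] ang -0.011
```

View pics/s18.png

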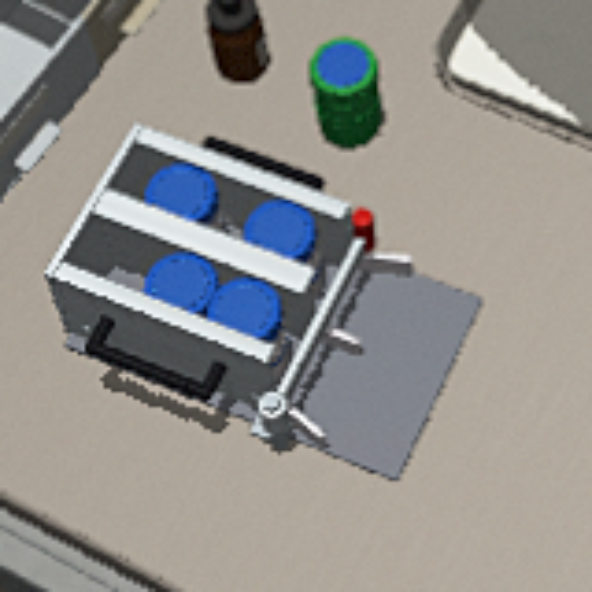

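View pics/top18.png

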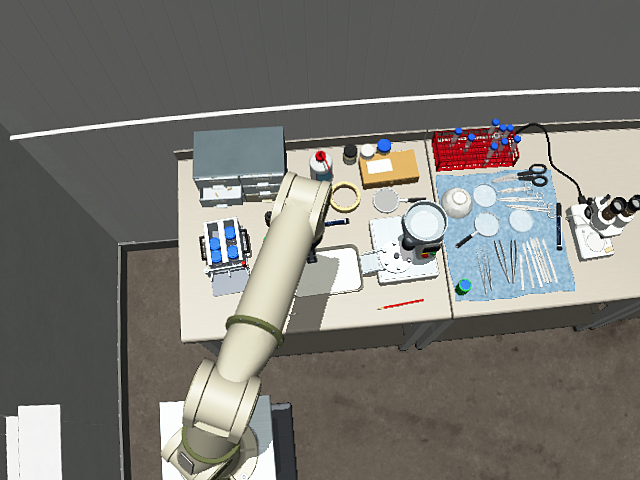

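View pics/full18.png

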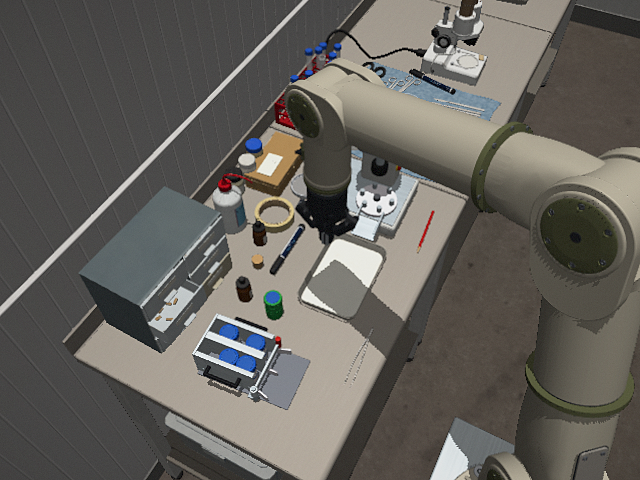

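Run:
```python
from h import *
im=shot('side');C=cloud(im)
hsv=cv2.cvtColor(im['color'],cv2.COLOR_BGR2HSV)
m=(cv2.inRange(hsv,np.array((103,100,50)),np.array((128,255,255)))>0)&(C[...,0]>420)&(C[...,0]<700)&(C[...,1]>-60)&(C[...,1]<60)&(C[...,2]>60)
v,u=np.nonzero(m);q=(onplane(im,np.c_[u,v],68)[:,:2]-O)@np.c_[cx,cy]
print(q.min(0),q.max(0)); st()
```

```text
[4.51760832 4.82312388] [82.45049707 36.56345798]
t 45.85 p [ 509.2 -293.5  185.7] yaw 5.44 tilt [0.001 0.   ] F [ 0.2  0.9 -0.1] gap -0.3 q7 0.44 car [(-39.8, -228.5)]
```

Run:
```python
from h import *
print(robot.job_done())
```

```text
the job is handed in; nothing more can be done
None
```

The job is handed in: all four jars that were in the tray are standing in the carrier, two to a lane, and the gate is shut. There was no fifth jar in the tray. It took about 46 s of the 210 s.

I pressed each cap home in the tray first. I then set each jar on the apron and pushed it in under the lips, and swung the gate shut against its stop.

**Last checks:**
- **Caps:** The tops read about 69 mm above the bench in the lanes, where 68 mm is fully home. When pressed they stopped at about 66 mm in the tray, where home is 66 mm. One jar read only about 10 N, so I pressed it 1.5 mm further before moving on.
- **Gate:** The knob's position gives an angle of about −0.01 rad, and it met firm resistance at about 10 N.
- **Tray and bench:** The tray is empty, and the other things look undisturbed in the pictures. I did not measure their positions.

**One disagreement:** The rear jar in the left lane was about 40 mm nearer the mouth in the last picture than where I had left it. It had probably been knocked aside. It now stands next to the front jar, whose front edge reads about 4.5 mm inside the mouth. Both are upright and inside the lane, so I left them.

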